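# Load the bench blast box, notch its drive to slow and set the air lever

### The job

Put the sawn steel offcuts on the bench (square tubes and flat lugs) through the bench blast box: first shut the air lever on its left right off, back to its first mark, then swing the lid fully open, lay every offcut flat on the tray, none on top of another, and shut the lid. Then throw the drive lever on the right from stop into the middle notch (slow), and only when it is in, bring the air lever up level with the brass set pointer, leaving the pointer as it is set. Never have the lid up with the air on or the drive in, and leave the holed setting block, the V-block and the tape measure where they are.

Things in the scene. Friction and masses are not known exactly. Their poses are not given: they have to be found in the camera images.
- blast_box: the bench blast box: a grey sheet-steel casing, 189 mm deep (x) by 274 mm wide (y), rim 125 mm above the bench, on four feet, fixed to the bench; origin on the bench under its centre, x points from its front to its back (away from the robot), y to its left, z up. The lid, its levers and its tray are carried by it.
- tray (a point): centre of the tray floor, 75 mm above the bench, axes as the casing. The tray is a flat rectangular well, 165 mm along x by 250 mm along y inside, 50 mm deep below the rim, walls 12 mm thick
- lid (a joint): lid angle in rad: 0 shut (as it starts), 1.8 fully open against its stop, leaning a little back. Hinged along the casing's back top edge; a stiff hinge holds it at any angle (about 0.5 N m)
- lid_hinge (a point): middle of the lid's hinge line, 125 mm above the bench at the casing's back edge; the line is along the casing's y
- lid_knob (a point): centre of the lid's black barrel knob, 26 mm diameter, 34 mm long along the casing's y, on a 12 mm stem; when shut it is 168 mm before the hinge line and 40 mm above it, 29 mm above the lid's top face; it swings with the lid up and over to the back. Free on both y sides to be pinched from above. The lid is 11 mm thick and 189 mm from hinge line to front edge
- air_lever (a joint): air lever angle in rad on its quadrant: 0 off, at the first mark, leaning to the front; grows as the knob goes up and to the back; end stop 1.3; 0.13 rad from mark to mark. It stays where it is left (about 0.22 N m of friction)
- air_knob (a point): centre of the air lever's black barrel knob (a cross grip, 24 mm diameter, 32 mm long along the pivot axis, free at both ends), on the casing's left side; 115 mm from the pivot along the lever; the point's z is along the lever, y is along the pivot axis. At 0 the lever leans 0.65 rad to the front from upright
- air_pivot (a point): pivot of the air lever, 165 mm left of the casing's middle and 75 mm above the bench; the axis is along the casing's y
- set_pointer (a joint): angle of the brass set pointer in rad, same pivot axis, zero and sense as the air lever: the air lever is level with it when both read the same. Not to be moved
- pointer_tip (a point): tip of the brass pointer, a thin arm with a small flag, 80 mm from the pivot axis, 18 mm to the casing's side of the air lever; the point's z is along the pointer
- drive_lever (a joint): drive lever angle in rad: notches at 0 (stop, leaning to the front, as it starts), 0.6 (slow, upright, one stroke punched below it) and 1.2 (fast, leaning to the back, two strokes). A spring roller on four lobes holds it in the notches: past the crest half-way (0.3, 0.9) it drops into the next by itself; about 4 N at the knob to go over a crest
- drive_knob (a point): centre of the drive lever's black barrel knob (a cross grip, 24 mm diameter, 32 mm long along the pivot axis, free at both ends), on the casing's right side; 115 mm from the pivot along the lever; at stop the lever leans 0.6 rad to the front from upright
- drive_pivot (a point): pivot of the drive lever, 165 mm right of the casing's middle and 75 mm above the bench; the axis is along the casing's y
- box_1_mid (a point): a sawn length of dark mild-steel square tube, 40 x 140 x 40 mm, 3 mm wall, open at both ends, about 0.48 kg; point at its centre, 20 mm above what it lies on; its length is along its own y, its 40 mm width along its own x (grip it there); may be absent (None)
- box_2_mid (a point): a sawn length of dark mild-steel square tube, 40 x 140 x 40 mm, 3 mm wall, open at both ends, about 0.48 kg; point at its centre, 20 mm above what it lies on; its length is along its own y, its 40 mm width along its own x (grip it there); may be absent (None)
- lug_1_mid (a point): a flat dark steel lug, 40 x 66 x 12 mm with one 14 mm hole near an end, about 0.22 kg; point at its centre, 6 mm above what it lies on; its 66 mm length is along its own y, its 40 mm width along its own x (grip it there); may be absent (None)
- lug_2_mid (a point): a flat dark steel lug, 40 x 66 x 12 mm with one 14 mm hole near an end, about 0.22 kg; point at its centre, 6 mm above what it lies on; its 66 mm length is along its own y, its 40 mm width along its own x (grip it there); may be absent (None)
- gauge_block: bright ground setting block with six holes in its top, 50 x 75 x 25 mm, a bystander; origin under its centre
- v_block: bright V-block, 45 x 50 x 42 mm, a bystander; origin under its centre
- tape_measure: yellow and black tape measure standing on its base, 38 x 99 x 65 mm, a bystander; origin under its centre
Things that resemble listed ones, but are neither listed nor needed, are in the scene too. Leave any green look-alike of the part that bears box_2_mid alone.

How it is judged:
On the way, in this order (a step that is already met when the one before it is completed fails the run):
1. the air lever is shut off, lid still down (value of joint air_lever below 0.08 rad and value of joint lid below 0.04 rad), for 0.2 s.
2. the lid is open (value of joint lid above 1.55 rad), for 0.2 s.
3. every offcut lies flat on the tray, with the lid open (x of box_1_mid in the frame of tray between -0.07 and 0.07 m and y of box_1_mid in the frame of tray between -0.115 and 0.115 m and z of box_1_mid in the frame of tray between 0 and 0.025 m and x of box_2_mid in the frame of tray between -0.07 and 0.07 m and y of box_2_mid in the frame of tray between -0.115 and 0.115 m and z of box_2_mid in the frame of tray between 0 and 0.025 m and x of lug_1_mid in the frame of tray between -0.07 and 0.07 m and y of lug_1_mid in the frame of tray between -0.115 and 0.115 m and z of lug_1_mid in the frame of tray between 0 and 0.011 m and x of lug_2_mid in the frame of tray between -0.07 and 0.07 m and y of lug_2_mid in the frame of tray between -0.115 and 0.115 m and z of lug_2_mid in the frame of tray between 0 and 0.011 m and value of joint lid above 1.2 rad), for 0.3 s.
4. the lid is shut over them (x of box_1_mid in the frame of tray between -0.07 and 0.07 m and y of box_1_mid in the frame of tray between -0.115 and 0.115 m and z of box_1_mid in the frame of tray between 0 and 0.025 m and x of box_2_mid in the frame of tray between -0.07 and 0.07 m and y of box_2_mid in the frame of tray between -0.115 and 0.115 m and z of box_2_mid in the frame of tray between 0 and 0.025 m and x of lug_1_mid in the frame of tray between -0.07 and 0.07 m and y of lug_1_mid in the frame of tray between -0.115 and 0.115 m and z of lug_1_mid in the frame of tray between 0 and 0.011 m and x of lug_2_mid in the frame of tray between -0.07 and 0.07 m and y of lug_2_mid in the frame of tray between -0.115 and 0.115 m and z of lug_2_mid in the frame of tray between 0 and 0.011 m and value of joint lid below 0.04 rad), for 0.3 s.
5. the drive lever rests in the slow notch, air still off (all of step 1 and value of joint drive_lever between 0.5 and 0.7 rad), for 0.3 s.
At the end, for the whole second after the job is handed in: The air lever is within 0.08 rad of the brass set pointer, the drive lever is in the middle notch (0.5 to 0.7 rad), the lid is shut (below 0.04 rad), and every offcut present lies flat inside the tray: tube centres less than 25 mm and lug centres less than 11 mm above the tray floor (all of step 4 and angle between the z axis of air_knob and the z axis of pointer_tip, either way round below 0.08 rad and value of joint drive_lever between 0.5 and 0.7 rad); the robot touches nothing.
It fails at once if the lid is up while the air is on (value of joint each of lid, air_lever above 0.2 rad).
It fails at once if the lid is up while the drive is in (value of joint lid above 0.2 rad and value of joint drive_lever above 0.3 rad).
It fails at once if the set pointer is shifted (distance of pointer_tip from where it was at the start of the episode above 0.012 m).
It fails at once if the setting block, the V-block or the tape measure is disturbed (distance of any of gauge_block, v_block, tape_measure from where it was at the start of the episode above 0.04 m).
Of box_1, box_2, lug_1, lug_2 only 2 to 4 are there at a start; the rules pass over those that are not, and their reading is None.
At some moment in a run one of box_1, box_2, lug_1, lug_2 may be knocked a few centimetres aside while the robot is not near it.
Once in a run the grip may slacken for a moment while it holds something.
It also fails if it takes over 210 s, if anything falls off the work surface, if the arm or the gripper's body presses on something with over 40 N, if the wrist force passes 120 N, or if a joint passes its speed limit or range.

### The arm

A 6-joint arm with a two-finger parallel gripper is mounted at the origin on the work surface; the furniture and walls round the work are solid. World frame = base frame: x ahead of the robot, y to its left, z up, the work surface at z = 0. Lengths are in m, angles in rad, forces in N, time in s.
With the tool pointing down it reaches from about 0.35 to 0.975 m from the base axis. Payload 4.9 kg.
Tool frame: the origin (TCP) lies midway between the tips of the shut fingers; the grasp point (between the pads) lies 19 mm behind it (manip.grip_depth is the distance from the TCP to the grasp point, in m); z points along the fingers, x is the direction in which the jaws open and shut, and the axes are right-handed (so a half turn about z gives the same grasp; the last joint's range is limited). The gripper opens to 85 mm and grips with 20 to 120 N. Pads are 22 mm wide; open, the fingers measure 114 mm over their backs; the gripper's body (76 mm by 85 mm) begins 54 mm behind the grasp point. The pads swing forward as they close: fully open they stand 13 mm farther back than shut.
Start: joints at [1.176, 0.053, 1.613, -0, 1.476, -0.119], TCP at [0.17, 0.601, 0.231] pointing down, gripper open.
Joint ranges: [-3.01, 3.01], [-1.01, 2.22], [0.06, 2.58], [-1.02, 4.17], [0.09, 2.62], [-3.14, 3.14]. Speed limits (rad/s): [2.57, 2.57, 3.14, 3.14, 3.14, 3.14].

### API

Orientations are given as a rotation vector (axis times angle).
In Python, from rig import manip gives the robot as it stands. Calls block until the motion is done:
- manip.reach(position, orientation): joint-space move of the TCP to a pose.
- manip.line_to(position, velocity=0.15, ori=None, stop_force=None): straight line of the TCP; ori=None keeps the orientation; velocity is the mean speed in m/s. With stop_force (N) it stops when the force on the tool has changed by that much, and returns True; else False.
- manip.goto_joints(angles): joint-space move.
- manip.gripper_to(opening): opening from 0.0 (shut) to 1.0 (fully open); the grip force is fixed at half the most; returns when the fingers have stopped.
- manip.hold(seconds).
- manip.ik(position, orientation): joint angles nearest the present ones, or None.
- manip.observe(): the state.
- manip.grab_frame(name): name is "side" or "top"; returns a dict with "pixels" (420x560x3 uint8, red, green, blue), "fx", "fy", "cx", "cy" (pixels), "k1" (the pictures are not rectified: a ray, as slopes to the right and down, at radius r is drawn at 1 + k1 r^2 times it, then the intrinsics apply), "rvec" (rotation vector, rad) and "tvec" (3), from world to camera coordinates, as OpenCV has them. Camera axes: x right, y down, z forward; pixel columns grow to the right and rows downward; lengths in m; the calibration is good to about 2 mm. A picture is of the moment at which its call begins. There is no depth.
A pose or a line that the arm cannot do raises manip.MotionError and nothing moves.
- manip.sign_off(): hands the job in, once; it reports no verdict.
Trained networks look in the newest picture that a camera, given by its name, has taken for a name from the list of things; names that differ only in an ending like _2 or _b are one class to them, and where a whole thing is asked for, a point or a joint stands for the part that bears it (a point fixed in the world has none). Each returns a list of dicts, best first, with "conf" (0 to 1); they miss things now and then, are a little off and sometimes report something else, mostly with a low value. They report only what shows in the picture. A call takes as long as a camera call. They do not tell look-alikes from the thing itself.
- manip.boxes_of(camera, name): "uv" ([column, row] in pixels, amid what is visible of it).
- manip.masks_of(camera, name): "pixels" (420x560 bool, what is visible of it) and "uv" ([column, row] in pixels, amid what is visible of it).
The state is a dict: "t": time; "joint_positions": joint angles; "joint_velocities": joint speeds; "tau": joint torques, N m; "position": TCP position; "orientation": TCP orientation; "ft_force": force on the tool from outside, world axes, zero at the start; "ft_torque": the same for the moment, N m; "finger_gap": opening from 0.0 (shut) to 1.0 (fully open).
Only numpy, scipy, OpenCV 4.12 (cv2) and the standard library are available. Lean on these libraries where they do the work, as an engineer would, in place of code of your own. Each camera call takes 0.05 s, during which the arm holds its last target.

## Working session

There is one attempt and no reset: what is moved stays moved. The work goes in short steps, each a Python script; the robot and the scene stay as the last script left them, time stands still between calls to the robot, and variables do not carry over. Pictures are saved under pics/ and viewed, and the job is handed in when it is done.

```bash
ls; mkdir -p pics
python3 - <<'E'
from rig import manip
import cv2
for n in("side","top"):
    f=manip.grab_frame(n)
    cv2.imwrite(f"pics/{n}0.png",f["pixels"][:,:,::-1])
    print(n,[f[k] for k in("fx","fy","cx","cy","k1","rvec","tvec")])
    for o in("blast_box","lid_knob","air_knob","drive_knob","pointer_tip","air_pivot","drive_pivot","lid_hinge","box_1_mid","lug_1_mid","gauge_block","v_block","tape_measure"):
        try: print(o,[(round(d["conf"],2),[round(float(x),1) for x in d["uv"]]) for d in manip.boxes_of(n,o)])
        except Exception as e: print(o,e)
print(manip.observe()); print(manip.grip_depth)
E
```

```text
pics
side [449.0398304986881, 449.0398304986881, 276.1825553679573, 208.95047114433885, -0.05909691830547597, array([ 1.97548882, -0.58070511,  0.38740148]), array([-0.4247778 ,  0.20033662,  1.19412715])]
blast_box [(0.85, [325.5, 239.1])]
lid_knob [(0.66, [323.5, 225.4])]
air_knob [(0.6, [296.1, 190.3])]
drive_knob [(0.59, [259.8, 213.2]), (0.55, [345.7, 253.1])]
pointer_tip []
air_pivot [(0.58, [323.2, 241.8])]
drive_pivot [(0.68, [326.9, 241.8])]
lid_hinge [(0.7, [320.2, 243.1])]
box_1_mid []
lug_1_mid [(0.53, [260.1, 189.3])]
gauge_block [(0.84, [362.6, 321.0])]
v_block [(0.47, [260.5, 190.4]), (0.28, [363.4, 323.1])]
tape_measure [(0.64, [314.3, 312.5])]
top [440.8507167256841, 440.8507167256841, 278.79378622465686, 206.57912205212568, 0.034136976329939055, array([ 2.14269705, -2.1543323 ,  0.13329609]), array([-0.03262541,  0.49106178,  1.39377545])]
blast_box [(0.74, [335.3, 195.3])]
lid_knob [(0.62, [335.1, 188.3]), (0.19, [418.1, 223.3])]
air_knob [(0.57, [280.1, 184.2])]
drive_knob [(0.7, [390.0, 209.3])]
pointer_tip [(0.15, [333.7, 194.6])]
air_pivot [(0.72, [339.7, 190.1
[... 189 characters left out ...]
64, [393.8, 247.9])]
{'t': 1.4, 'joint_positions': array([ 1.17602081e+00,  5.27227658e-02,  1.61288256e+00,  2.84598268e-06,
        1.47599528e+00, -1.18967670e-01]), 'joint_velocities': array([ 0.00055504, -0.00026605, -0.00060657, -0.0016225 , -0.00093767,
        0.00070047]), 'tau': array([-5.89199717e-04, -3.93679905e+01, -3.70451689e+01, -1.83084912e-04,
        6.27250720e-04, -1.05207075e-06]), 'position': array([0.17017821, 0.60137495, 0.23129988]), 'orientation': array([ 2.50572624e+00,  1.89497509e+00, -1.30330378e-05]), 'ft_force': array([ 0.25801124, -0.47821785,  0.058251  ]), 'ft_torque': array([ 0.01055874,  0.00547997, -0.028892  ]), 'finger_gap': 1.004027861361564}
0.0187
```

View pics/side0.png

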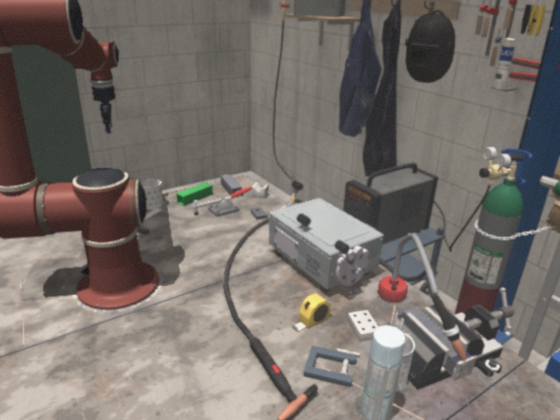

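View pics/top0.png

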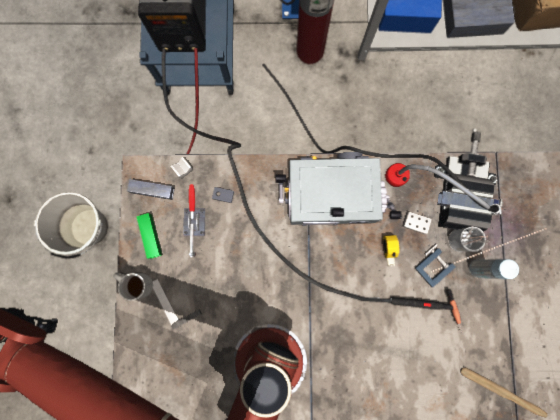

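```bash
cat > h.py <<'E'
from rig import manip
import numpy as np, cv2
from scipy.spatial.transform import Rotation as R
def cam(f):
    return R.from_rotvec(f["rvec"]).as_matrix(), np.array(f["tvec"])
def proj(f,P):
    M,t=cam(f); c=np.atleast_2d(P)@M.T+t; s=c[:,:2]/c[:,2:]; r2=(s**2).sum(1,keepdims=True)
    s=s*(1+f["k1"]*r2); return s*[f["fx"],f["fy"]]+[f["cx"],f["cy"]]
def unproj(f,uv,z):
    uv=np.atleast_2d(uv); d=(uv-[f["cx"],f["cy"]])/[f["fx"],f["fy"]]; s=d.copy()
    for _ in range(10): s=d/(1+f["k1"]*(s**2).sum(1,keepdims=True))
    M,t=cam(f); ray=np.c_[s,np.ones(len(s))]@M; c=-M.T@t
    return c+ray*((z-c[2])/ray[:,2:])
def crop(f,name,x0,y0,x1,y1,k=6):
    im=f["pixels"][y0:y1,x0:x1,::-1]
    cv2.imwrite("pics/"+name,cv2.resize(im,None,fx=k,fy=k,interpolation=cv2.INTER_CUBIC))
E
python3 - <<'E'
from h import *
f=manip.grab_frame("top"); crop(f,"t1.png",115,145,245,245,6); crop(f,"t2.png",270,145,405,230,5)
g=manip.grab_frame("side"); crop(g,"s1.png",250,175,400,295,5);crop(g,"s2.png",160,165,300,235,5)
print(unproj(f,[[150,188],[223,195],[268,360],[148,235],[181,165]],0.02))
E
```

```text
[[0.55661096 0.38719236 0.02      ]
 [0.53193886 0.14750336 0.02      ]
 [0.01179023 0.00067288 0.02      ]
 [0.40234888 0.38838294 0.02      ]
 [0.63317521 0.28745984 0.02      ]]
```

View pics/t1.png

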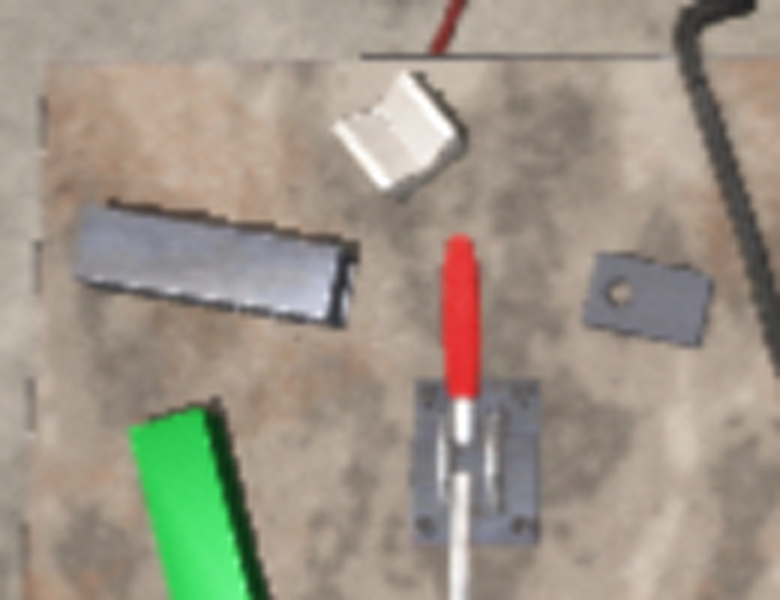

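View pics/t2.png

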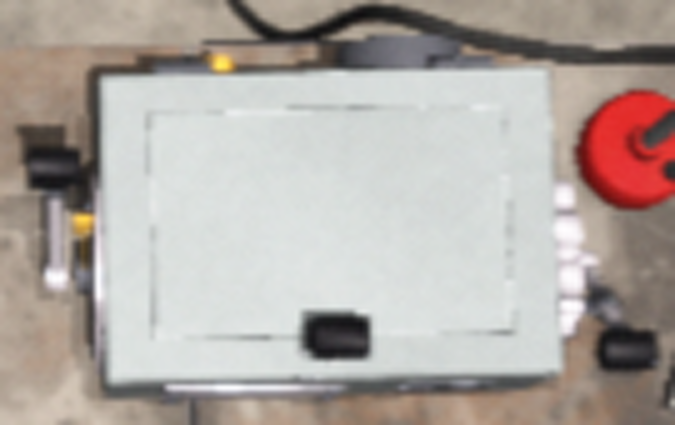

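View pics/s1.png

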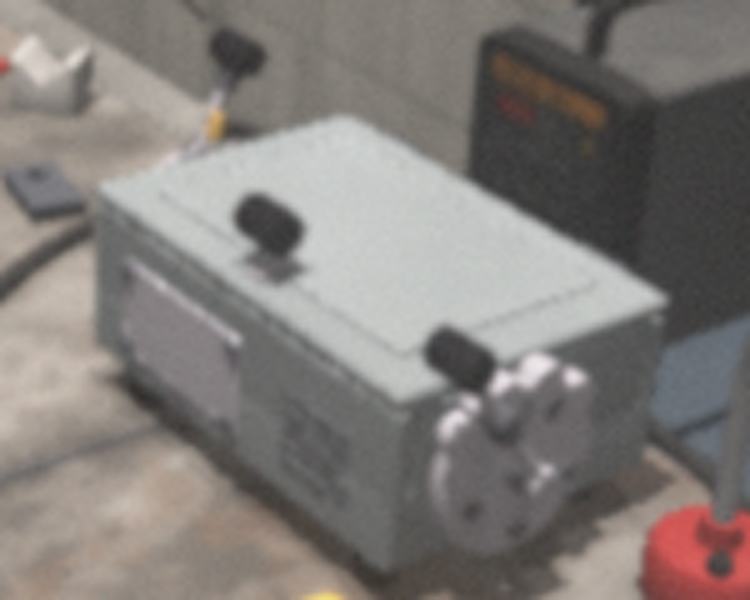

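View pics/s2.png

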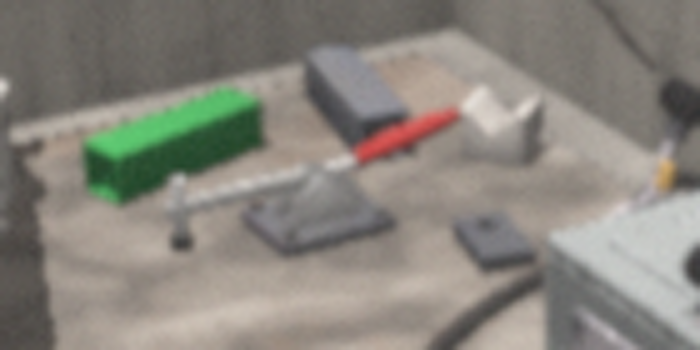

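Run:
```python
from h import *
from scipy.optimize import least_squares
f=manip.grab_frame("top"); g=manip.grab_frame("side")
tc=np.array([[100,72],[548,70],[560,372],[105,385]])/5+[270,145]
sc=np.array([[342,117],[665,298],[403,402],[100,187]])/5+[250,175]
print(unproj(f,tc,.136)); print(unproj(g,sc,.136))
kt=np.array([[337,335],[628,350],[52,168]])/5+[270,145]
ks=np.array([[269,225],[460,360],[237,52]])/5+[250,175]
print(unproj(f,kt[:1],.165),unproj(g,ks[:1],.165))
cor=np.array([[.0945,.137,.136],[.0945,-.137,.136],[-.0945,-.137,.136],[-.0945,.137,.136]])
kn=[.0945-.168,0,.165]
def lev(a,y,r,lean): 
    b=a-lean; return np.array([r*np.sin(b),y,.075+r*np.cos(b)])
# pointer flag pixels
pt=np.array([82,222])/5+[270,145]; ps=np.array([216,125])/5+[250,175]
def W(p,P): c,s=np.cos(p[2]),np.sin(p[2]); P=np.atleast_2d(P); return np.c_[p[0]+c*P[:,0]-s*P[:,1],p[1]+s*P[:,0]+c*P[:,1],P[:,2]]
def res(p,full=False):
    D=np.vstack([kn,lev(0,-.165,.115,.6),lev(p[3],.165,.115,.65)])
    # air pivot/drive x offset p[5]
    D[1:,0]+=p[4]
    Q=np.vstack([cor,D])
    r=np.r_[(proj(f,W(p,Q))-np.vstack([tc,kt])).ravel(),(proj(g,W(p,Q))-np.vstack([sc,ks])).ravel()]
    return r
s=least_squares(res,[.53,-.22,0,.9,0],loss="soft_l1")
print(s.x); print(res(s.x).reshape(-1,2).round(1))
p=s.x
for a in np.arange(0.2,1.3,.1):
    Q=lev(a,.147,.075,.65)+[p[4],0,0]; w=W(p,Q)
    print(round(a,2),proj(f,w)-pt,proj(g,w)-ps)
np.save("p.npy",p)
```

```text
[[ 0.6215337  -0.07093734  0.136     ]
 [ 0.62060129 -0.34222823  0.136     ]
 [ 0.43671631 -0.34301007  0.136     ]
 [ 0.43041038 -0.07237159  0.136     ]]
[[ 0.61000687 -0.07848392  0.136     ]
 [ 0.61831606 -0.34448519  0.136     ]
 [ 0.43336059 -0.34979304  0.136     ]
 [ 0.43130154 -0.08079472  0.136     ]]
[[ 0.45615795 -0.20759232  0.165     ]] [[ 0.4531523  -0.21150098  0.165     ]]
[ 0.52750489 -0.20807249  0.01490497  1.08888491 -0.02001886]
[[-0.4  0.5]
 [ 0.4 -1.1]
 [ 1.2  0.5]
 [ 0.  -0.2]
 [ 0.6  0.7]
 [-0.2  0.3]
 [ 0.3 -0. ]
 [ 0.8 -1.8]
 [ 1.3 -0.7]
 [-0.3 -0.8]
 [-1.7 -1.1]
 [-0.3 -0.4]
 [ 0.1 -0.3]
 [ 0.  -0.1]]
0.2 [[ 0.99786448 18.28943624]] [[-14.8353708    4.59235111]]
0.3 [[ 0.95605952 15.86303805]] [[-12.884776     3.15809511]]
0.4 [[ 0.9098809  13.37712874]] [[-10.87622885   1.92329007]]
0.5 [[ 0.85985661 10.86058071]] [[-8.83206608  0.90024551]]
0.6 [[0.80656749 8.34278627]] [[-6.77476245  0.09860479]]
0.7 [[0.75063784 5.85317202]] [[-4.72662109 -0.47471964]]
0.8 [[0.69272494 3.42071173]] [[-2.70948055 -0.81556151]]
0.9 [[0.63350811 1.07345251]] [[-0.74444424 -0.92246932]]
1.0 [[ 0.57367733 -1.16193154]] [[ 1.14836315 -0.79663274]]
1.1 [[ 0.513922   -3.26054545]] [[ 2.95000915 -0.44177166]]
1.2 [[ 0.4549201  -5.19962869]] [[4.64293492 0.13600584]]
```

```bash
cat >> h.py <<'E'
p=np.load("p.npy"); YAW=p[2]
def W(P): c,s=np.cos(p[2]),np.sin(p[2]); P=np.atleast_2d(P); return np.c_[p[0]+c*P[:,0]-s*P[:,1],p[1]+s*P[:,0]+c*P[:,1],P[:,2]][0]
OFF=p[4]
def lev(a,y,r,lean):
    b=a-lean; return W([r*np.sin(b)+OFF,y,.075+r*np.cos(b)])
def down(psi): return (R.from_euler("z",psi)*R.from_rotvec([np.pi,0,0])).as_rotvec()
def st(m=""):
    o=manip.observe(); print(m,"t",round(o["t"],1),o["position"].round(4),"F",o["ft_force"].round(1),"gap",round(o["finger_gap"],3),"q",o["joint_positions"].round(2)); return o
E
python3 - <<'E'
from h import *
k=lev(p[3],.168,.115,.65); print(k)
o=down(YAW)
print(manip.ik(k+[0,0,.1],o))
manip.reach(k+[0,0,.08],o); st()
manip.line_to(k+[0,0,-.011],.1,stop_force=8); st()
manip.gripper_to(.36); st()
f=manip.grab_frame("top"); crop(f,"t3.png",240,130,400,250,5)
g=manip.grab_frame("side"); crop(g,"s3.png",230,140,390,260,5)
cv2.imwrite("pics/t3f.png",f["pixels"][:,:,::-1])
E
```

```text
[ 0.55384586 -0.03966119  0.179101  ]
[-0.20551952 -0.13795142  1.7186722   0.          1.56087188 -0.22042449]
 t 4.2 [ 0.5539 -0.0389  0.259 ] F [ 0.2  0.6 -0.3] gap 1.0 q [-0.2  -0.13  1.74  0.    1.53 -0.22]
 t 5.3 [ 0.5545 -0.0398  0.1691] F [0.2 0.4 0.9] gap 0.997 q [-0.21 -0.07  1.84 -0.    1.37 -0.22]
 t 5.9 [ 0.5538 -0.0397  0.1681] F [-0.3  0.7 -0.1] gap 0.364 q [-0.21 -0.07  1.84  0.    1.37 -0.22]
```

View pics/s3.png

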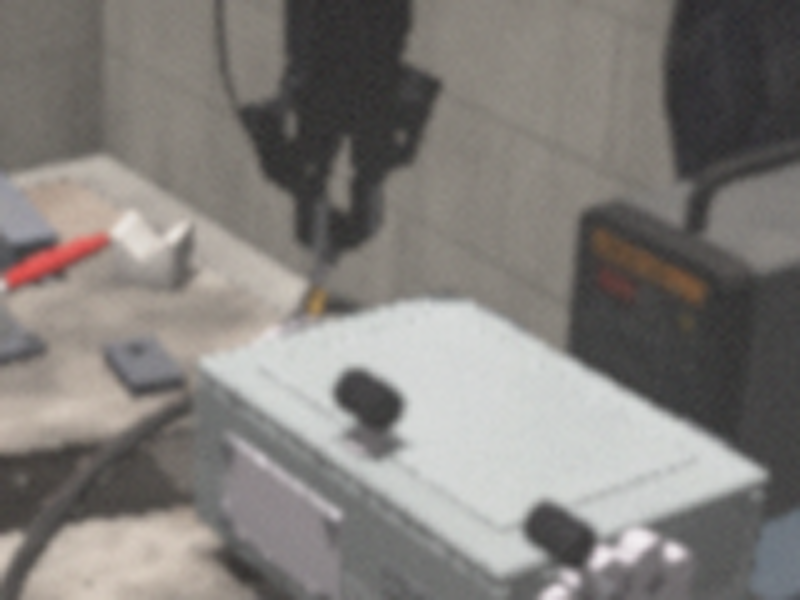

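View pics/t3f.png

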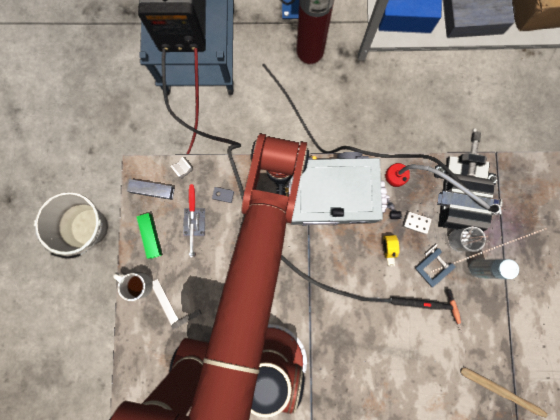

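Run:
```python
from h import *
for a in list(np.arange(p[3]-.12,-.001,-.12))+[-.06]:
    hit=manip.line_to(lev(a,.168,.115,.65)+[0,0,-.011],.08,stop_force=25)
    o=st(f"{a:.2f} {hit}")
    if hit: break
f=manip.grab_frame("top"); crop(f,"t4.png",250,130,410,250,5)
g=manip.grab_frame("side"); crop(g,"s4.png",230,140,390,260,5)
```

```text
0.97 False t 6.3 [ 0.5408 -0.0399  0.1734] F [ 0.1 -0.3  0.7] gap 0.359 q [-0.21 -0.1   1.86 -0.    1.38 -0.23]
0.85 False t 6.6 [ 0.5275 -0.04    0.1767] F [-0.   0.3  0. ] gap 0.358 q [-0.22 -0.14  1.89 -0.    1.39 -0.23]
0.73 False t 6.9 [ 0.5136 -0.0402  0.1782] F [ 1.2  1.5 -0. ] gap 0.356 q [-0.22 -0.17  1.92 -0.    1.4  -0.24]
0.61 False t 7.3 [ 0.4998 -0.0404  0.1785] F [0.1 0.4 0. ] gap 0.361 q [-0.23 -0.21  1.95 -0.    1.4  -0.24]
0.49 False t 7.6 [ 0.4861 -0.0406  0.1771] F [ 0.2 -0.2  0.4] gap 0.362 q [-0.24 -0.24  1.98 -0.    1.41 -0.25]
0.37 False t 7.9 [ 0.4727 -0.0408  0.1742] F [-0.8 -0.1  0.5] gap 0.356 q [-0.24 -0.28  2.01 -0.    1.41 -0.26]
0.25 False t 8.2 [ 0.4596 -0.041   0.1695] F [-0.3 -0.2 -0.3] gap 0.362 q [-0.25 -0.31  2.05 -0.    1.41 -0.27]
0.13 False t 8.6 [ 0.4473 -0.0412  0.1634] F [ 0.2  0.9 -0.5] gap 0.365 q [-0.26 -0.34  2.08 -0.    1.4  -0.27]
0.01 False t 8.9 [ 0.4358 -0.0414  0.1559] F [ 0.4 -0.5  0.3] gap 0.363 q [-0.26 -0.36  2.11 -0.    1.4  -0.28]
-0.06 False t 9.1 [ 0.4337 -0.0417  0.1543] F [7.7 2.1 5.3] gap 0.363 q [-0.27 -0.38  2.12  0.    1.39 -0.28]
```

View pics/s4.png

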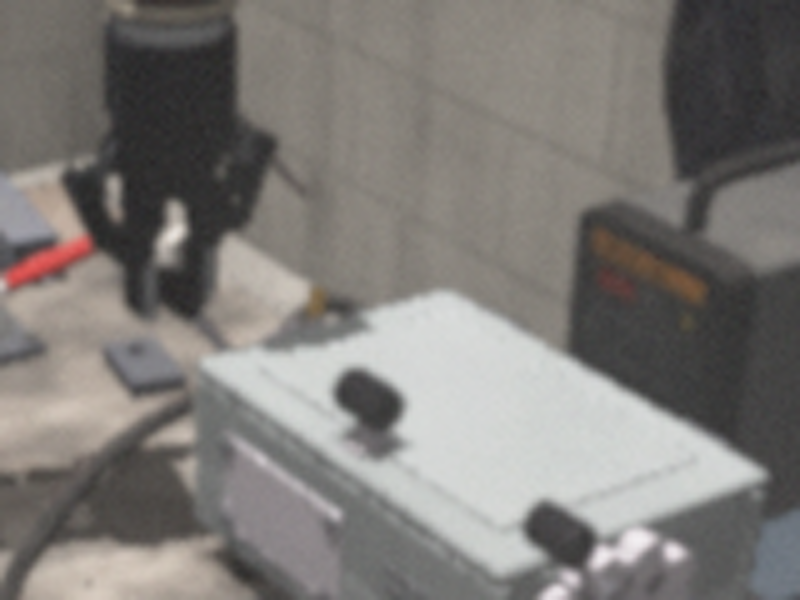

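Run:
```python
from h import *
manip.gripper_to(.7)
o=manip.observe()["position"]; manip.line_to(o+[0,0,.07],.15)
o=down(YAW-np.pi/2)
k=W([.0945-.168,0,.165]); print(k)
manip.reach(k+[0,0,.07],o); st()
f=manip.grab_frame("top"); crop(f,"t5.png",250,130,410,250,5)
g=manip.grab_frame("side"); crop(g,"s5.png",230,140,390,260,5)
for n in("side","top"): print(manip.boxes_of(n,"air_knob"),manip.boxes_of(n,"pointer_tip"))
```

```text
[ 0.45401305 -0.20916797  0.165     ]
 t 11.4 [ 0.4537 -0.2086  0.234 ] F [-0.   0.3 -0.5] gap 0.702 q [-0.58 -0.26  1.89  0.    1.5   0.97]
[{'uv': [267.7, 200.7], 'conf': 0.62}] []
[{'uv': [393.7, 248.2], 'conf': 0.58}, {'uv': [282.2, 214.3], 'conf': 0.45}, {'uv': [393.3, 212.7], 'conf': 0.36}] []
```

View pics/s5.png

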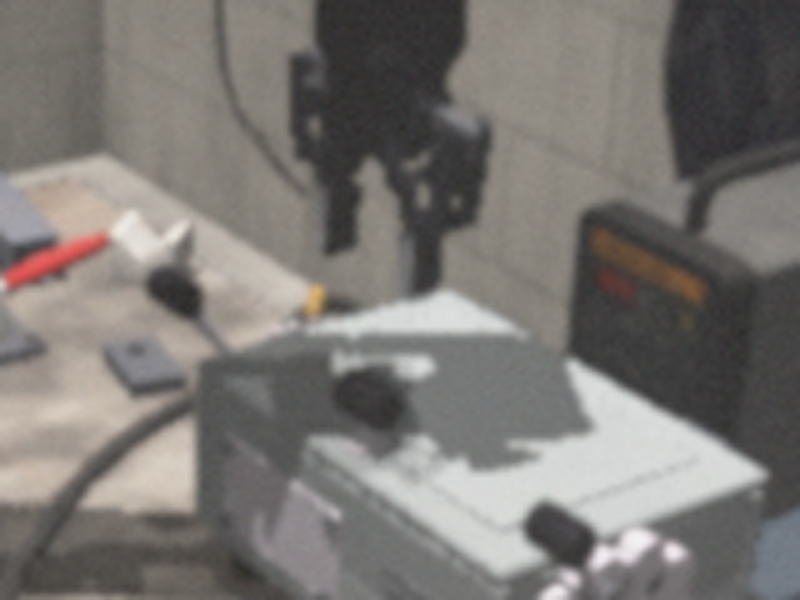

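View pics/t5.png

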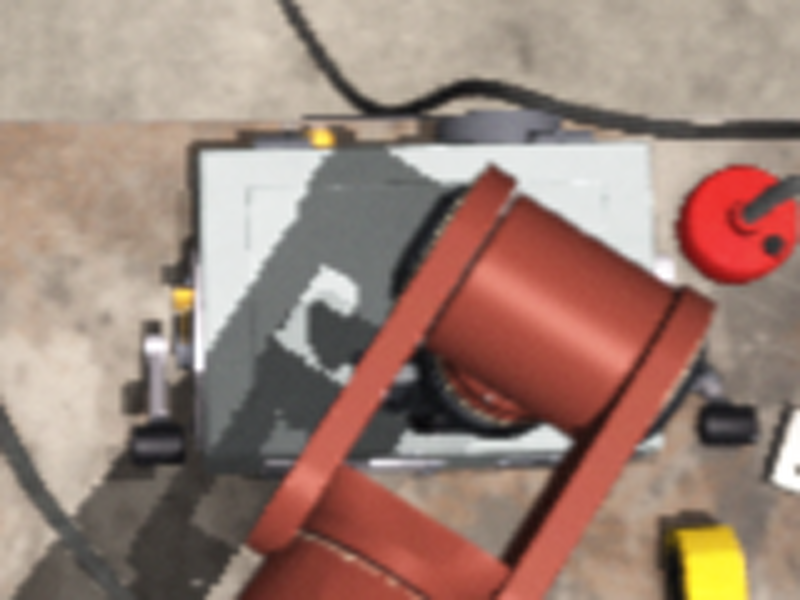

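```bash
cat >> h.py <<'E'
def lidk(th):
    a=th+np.arctan2(.04,.168); r=np.hypot(.04,.168)
    return W([.0945-r*np.cos(a),0,.125+r*np.sin(a)])
def tilt(psi,ang):  # tool z leans toward -x of casing by ang
    return (R.from_euler("z",YAW)*R.from_euler("y",ang)*R.from_euler("z",psi-YAW)*R.from_rotvec([np.pi,0,0])).as_rotvec()
E
python3 - <<'E'
from h import *
q=np.array([.0,0,-.115])
uv=lambda P:(proj(manip.grab_frame("top"),P).round(1),proj(manip.grab_frame("side"),P).round(1))
print("air0 pred",uv(lev(0,.165,.115,.65)),"obs top 281.6,218.4 side 265,198")
for a in(.8,.9,1.,1.1): print(a,uv(lev(a,.147,.075,.65)),"obs 286.4,190 / 293.2,200")
manip.line_to(lidk(0)+[0,0,-.012],.1,stop_force=10); st()
manip.gripper_to(0); st("grip")
ok=True
for th in np.arange(.1,.51,.1):
    h=manip.line_to(lidk(th)+[0,0,-.012],.08,stop_force=40); st(f"{th:.2f} {h}")
    if h: break
g=manip.grab_frame("side"); crop(g,"s6.png",230,140,390,260,5)
E
```

```text
air0 pred (array([[281.6, 219.3]]), array([[264.6, 197.8]])) obs top 281.6,218.4 side 265,198
0.8 (array([[287.1, 192.8]]), array([[290.5, 199.2]])) obs 286.4,190 / 293.2,200
0.9 (array([[287. , 190.5]]), array([[292.5, 199.1]])) obs 286.4,190 / 293.2,200
1.0 (array([[287. , 188.2]]), array([[294.3, 199.2]])) obs 286.4,190 / 293.2,200
1.1 (array([[286.9, 186.1]]), array([[296.2, 199.6]])) obs 286.4,190 / 293.2,200
 t 13.2 [ 0.4545 -0.2095  0.1538] F [0.6 0.  0.5] gap 0.7 q [-0.58 -0.19  1.98 -0.    1.35  0.98]
grip t 13.5 [ 0.4545 -0.2064  0.1548] F [-3.6 11.2  8.6] gap 0.379 q [-0.58 -0.19  1.98  0.01  1.36  0.98]
0.10 False t 13.9 [ 0.4588 -0.2064  0.1687] F [ 3.3  8.8 -1.7] gap 0.385 q [-0.57 -0.2   1.95  0.    1.39  0.98]
0.20 False t 14.2 [ 0.4655 -0.2063  0.1844] F [ 3.6  7.9 -4.2] gap 0.383 q [-0.57 -0.19  1.93  0.01  1.41  0.99]
0.30 False t 14.6 [ 0.4734 -0.2061  0.1992] F [ 4.3  7.6 -4.6] gap 0.385 q [-0.56 -0.19  1.89  0.01  1.44  1.  ]
0.40 False t 15.0 [ 0.4832 -0.206   0.2138] F [ 5.9  8.  -7.3] gap 0.382 q [-0.55 -0.17  1.86  0.01  1.46  1.01]
0.50 False t 15.3 [ 0.4941 -0.2059  0.227 ] F [ 5.   7.2 -8.7] gap 0.384 q [-0.54 -0.16  1.82  0.01  1.48  1.02]
```

View pics/s6.png

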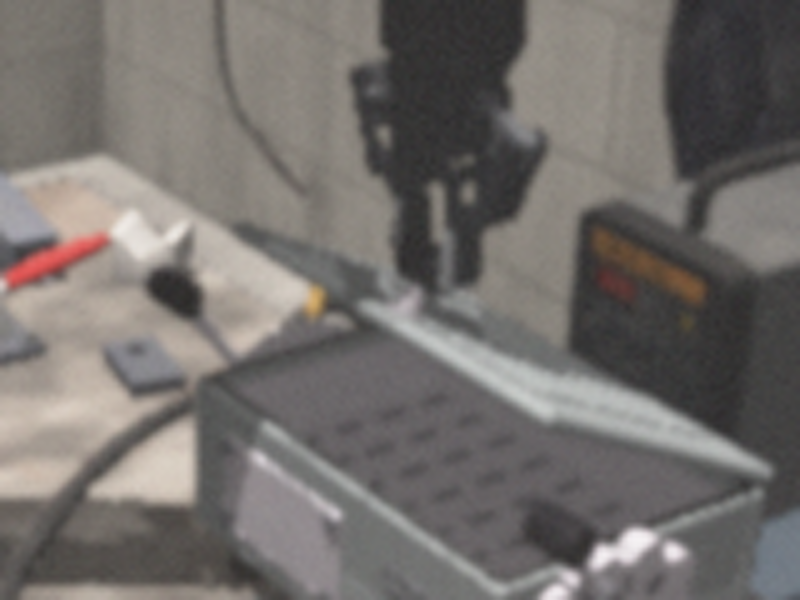

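Run:
```python
from h import *
for th in np.arange(.6,1.79,.1):
    h=manip.line_to(lidk(min(th,1.76))+[0,0.0025,-.012],.08,stop_force=40); st(f"{th:.2f} {h}")
    if h: break
g=manip.grab_frame("side"); crop(g,"s7.png",230,120,390,240,5)
```

```text
0.60 False t 15.8 [ 0.5071 -0.2057  0.2399] F [  7.3  -0.8 -12.8] gap 0.385 q [-0.52 -0.14  1.78  0.    1.5   1.03]
0.70 False t 16.1 [ 0.5206 -0.2055  0.2511] F [  6.1   0.2 -14. ] gap 0.38 q [-0.51 -0.12  1.74  0.    1.51  1.05]
0.80 False t 16.5 [ 0.535  -0.2053  0.2608] F [  6.8  -0.9 -15.4] gap 0.381 q [-0.5  -0.09  1.7   0.    1.53  1.06]
0.90 False t 16.9 [ 0.5498 -0.2051  0.2689] F [  6.5  -1.1 -17.1] gap 0.382 q [-0.48 -0.06  1.66  0.    1.54  1.07]
1.00 False t 17.2 [ 0.5655 -0.2049  0.2757] F [  4.1   0.2 -17.3] gap 0.38 q [-0.47 -0.03  1.62  0.    1.55  1.08]
1.10 False t 17.6 [ 0.5819 -0.2047  0.281 ] F [  2.2   0.2 -15.4] gap 0.379 q [-0.46  0.01  1.58  0.    1.56  1.1 ]
1.20 False t 18.0 [ 0.599  -0.2044  0.2846] F [  1.5   1.5 -13.4] gap 0.38 q [-0.45  0.04  1.53  0.    1.56  1.11]
1.30 False t 18.3 [ 0.6162 -0.2042  0.2864] F [  0.1   1.2 -10.2] gap 0.382 q [-0.43  0.08  1.49  0.    1.57  1.12]
1.40 False t 18.7 [ 0.6336 -0.204   0.2868] F [-0.8  2.2 -5.5] gap 0.375 q [-0.42  0.12  1.45  0.    1.57  1.13]
1.50 False t 19.1 [ 0.6509 -0.2038  0.2852] F [ 0.1  1.7 -1.9] gap 0.377 q [-0.41  0.16  1.41  0.    1.57  1.14]
1.60 False t 19.4 [ 0.6681 -0.2035  0.2819] F [2.1 2.2 2.4] gap 0.372 q [-0.4   0.2   1.37  0.    1.57  1.15]
1.70 False t 19.8 [ 0.685  -0.2034  0.2771] F [3.1 3.  6.3] gap 0.366 q [-0.39  0.23  1.34  0.    1.56  1.16]
```

View pics/s7.png

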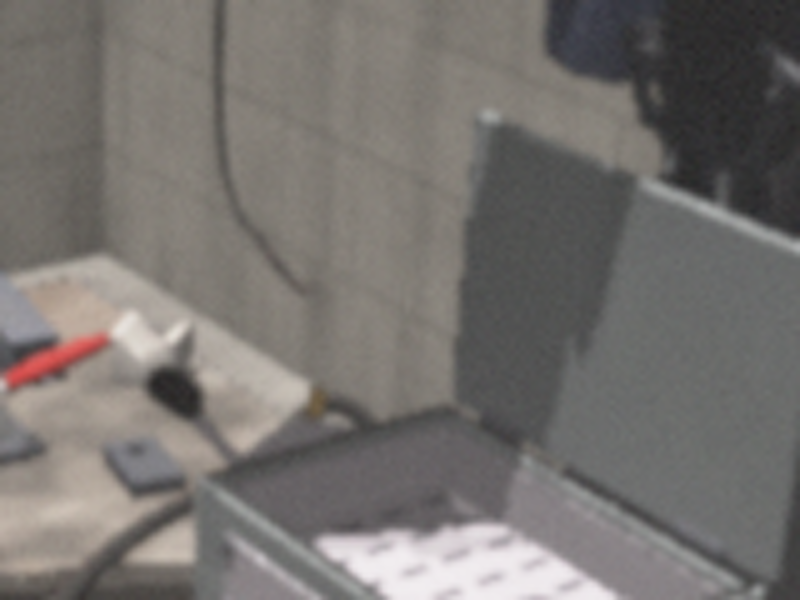

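Run:
```python
from h import *
manip.line_to(lidk(1.79)+[0,0.0035,-.012],.06,stop_force=30); st()
manip.gripper_to(.65)
o=manip.observe()["position"]; manip.line_to(o+[0.003,0,.13],.2); st()
manip.reach([.5,.12,.4],down(0)); st()
f=manip.grab_frame("top");g=manip.grab_frame("side")
for n in("top","side"):
    for o in ("box_1_mid","lug_1_mid"):
        for m in manip.masks_of(n,o): print(n,o,round(m["conf"],2),m["uv"],m["pixels"].sum())
cv2.imwrite("pics/t8f.png",f["pixels"][:,:,::-1]); crop(f,"t8.png",115,145,245,245,6); crop(g,"s8.png",170,120,380,290,3)
```

```text
t 20.2 [ 0.6993 -0.2031  0.2717] F [3.8 0.6 6.5] gap 0.365 q [-0.38  0.27  1.31 -0.    1.56  1.17]
 t 21.4 [ 0.6999 -0.2022  0.3956] F [0.2 0.1 0. ] gap 0.645 q [-0.38  0.26  1.12 -0.    1.77  1.17]
 t 22.8 [0.5003 0.1196 0.3995] F [ 0.1 -0.4 -0.1] gap 0.646 q [ 0.09 -0.25  1.62 -0.    1.77  0.09]
```

View pics/t8f.png

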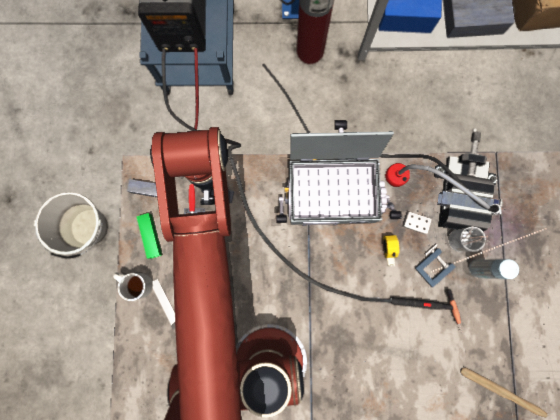

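View pics/t8.png

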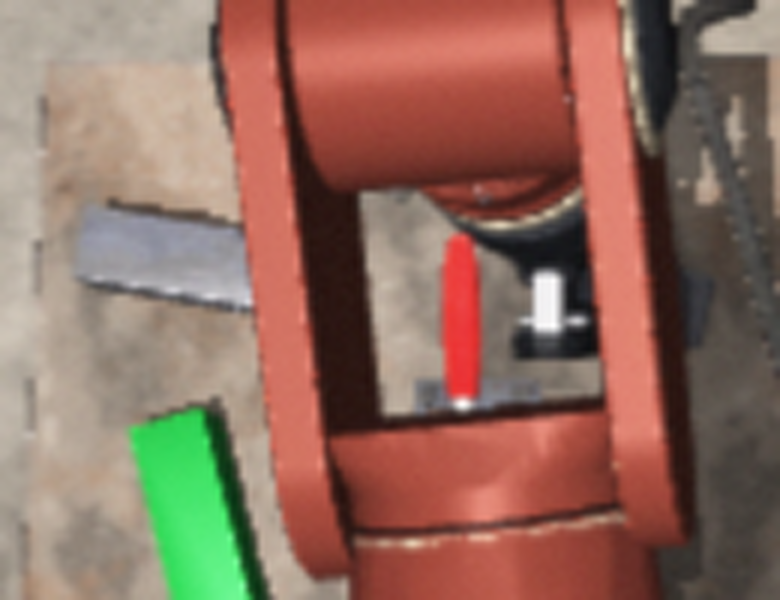

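View pics/s8.png

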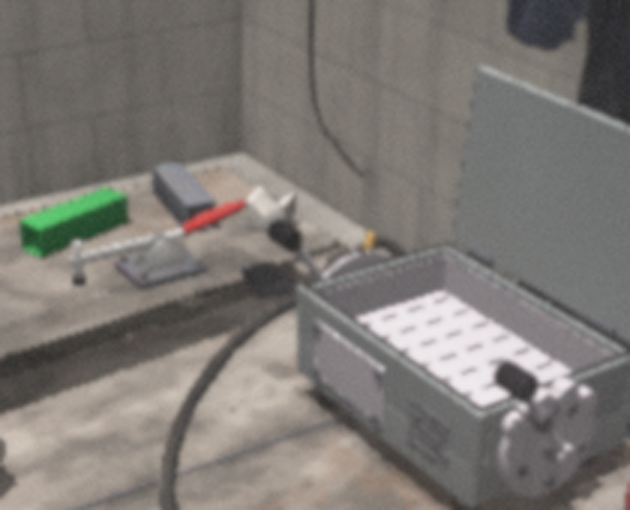

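Run:
```python
from h import *
f=manip.grab_frame("top")
def fit(c,z):
    w=unproj(f,np.array(c)/6+[115,145],z); m=w.mean(0)
    L=(w[1]-w[0]+w[2]-w[3])/2; S=(w[3]-w[0]+w[2]-w[1])/2
    print(m.round(4),"len",np.linalg.norm(L).round(4),np.linalg.norm(S).round(4),"ang",np.arctan2(L[1],L[0]).round(3),np.arctan2(S[1],S[0]).round(3))
    return m
b=fit([[85,205],[342,243],[334,325],[76,281]],.04)
l=fit([[600,253],[713,278],[697,347],[585,322]],.012)
g=manip.grab_frame("side")
print(proj(g,[b,l]), "obs in s8 side tube centre of top approx (183,190)/3")
manip.reach([b[0],b[1],.2],down(np.arctan2(1,9))); st()
f=manip.grab_frame("top");g=manip.grab_frame("side")
crop(f,"t9.png",115,145,245,245,6); crop(g,"s9.png",160,165,300,235,5)
```

```text
[0.5501 0.3814 0.04  ] len 0.1411 0.0433 ang -1.736 3.069
[0.5333 0.1482 0.012 ] len 0.0636 0.0392 ang -1.797 2.934
[[230.62215159 180.47228116]
 [258.42502073 211.4525728 ]] obs in s8 side tube centre of top approx (183,190)/3
 t 24.5 [0.5511 0.3809 0.2018] F [-0.2  0.3  0.3] gap 0.65 q [ 0.49  0.17  1.53 -0.    1.43  0.38]
```

View pics/s9.png

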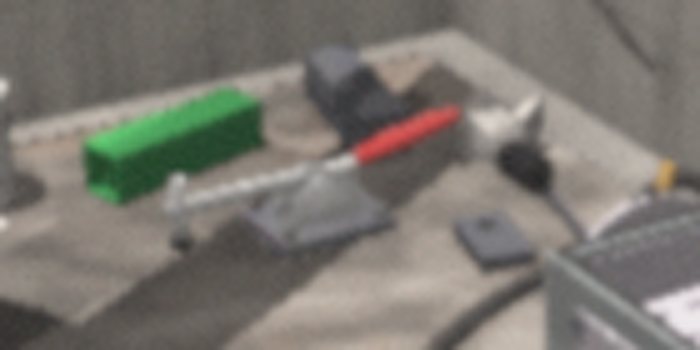

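View pics/t9.png

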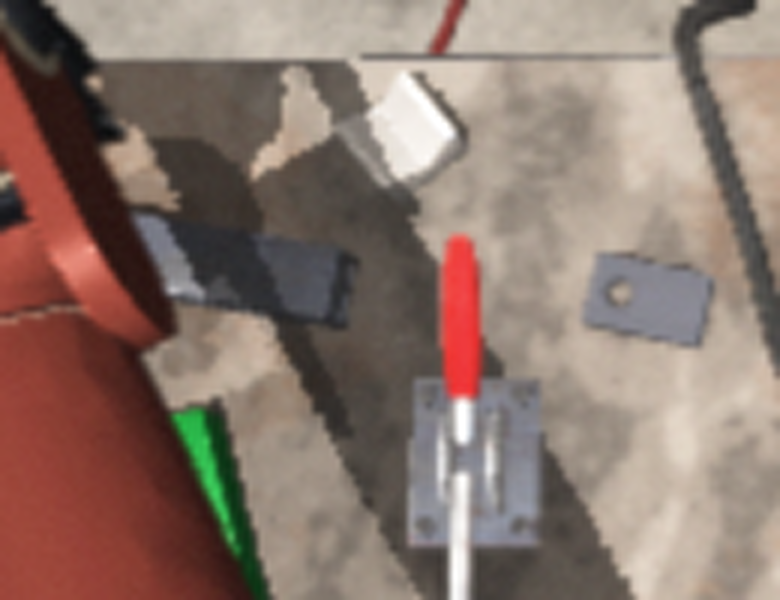

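```bash
cat >> h.py <<'E'
def pick(x,y,psi,z,op):
    manip.reach([x,y,.15],down(psi)); manip.gripper_to(op)
    print("hit",manip.line_to([x,y,z],.1,stop_force=10)); st("down")
    manip.gripper_to(0); st("grip"); zz=manip.observe()["position"][2]
    manip.line_to([x,y,.28],.15); st("up"); return zz
E
python3 - <<'E'
from h import *
pick(.5501,.3814,-.165,.010,.8)
f=manip.grab_frame("top");g=manip.grab_frame("side")
crop(g,"s10.png",100,80,400,260,2.6)
E
```

```text
hit False
down t 26.8 [0.5507 0.3818 0.011 ] F [-0.2 -0.2  0.1] gap 0.799 q [0.5  0.37 1.64 0.   1.13 0.66]
grip t 27.1 [0.5508 0.3816 0.0108] F [1.5 0.  1.8] gap 0.461 q [ 0.5   0.37  1.64 -0.    1.13  0.66]
up t 29.1 [0.5497 0.3812 0.2786] F [-0.2  0.7 -4.6] gap 0.456 q [ 0.5   0.13  1.45 -0.    1.56  0.66]
```

View pics/s10.png

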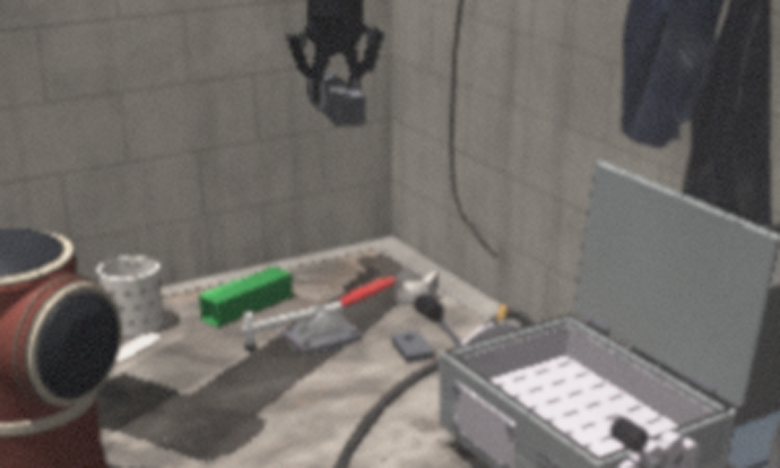

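Run:
```python
from h import *
t=W([0,.04,0]); o=down(YAW)
manip.reach([t[0],t[1],.26],o); st()
f=manip.grab_frame("top");g=manip.grab_frame("side")
crop(g,"s11.png",230,100,400,270,4);crop(f,"t11.png",250,110,410,240,5)
```

```text
t 31.2 [ 0.5273 -0.1674  0.2601] F [ 0.1  0.4 -4.7] gap 0.459 q [-0.44 -0.13  1.75  0.    1.53 -0.46]
```

View pics/s11.png

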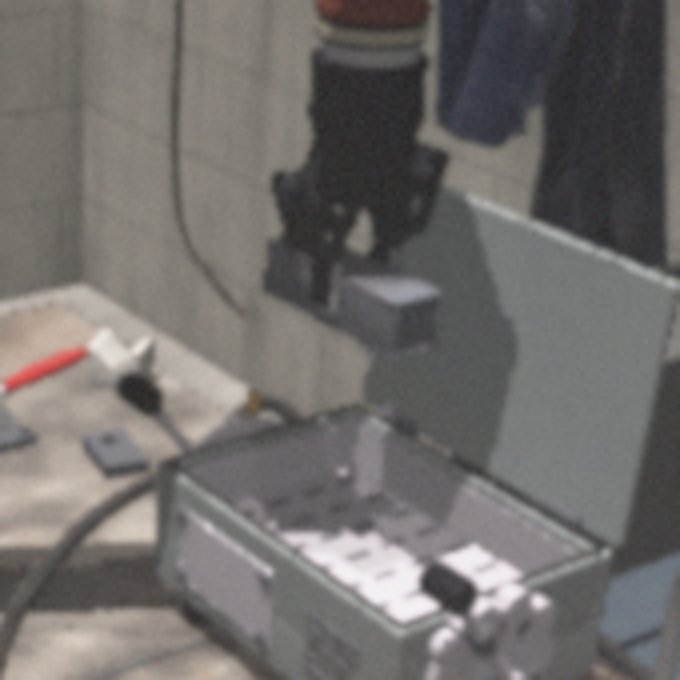

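View pics/t11.png

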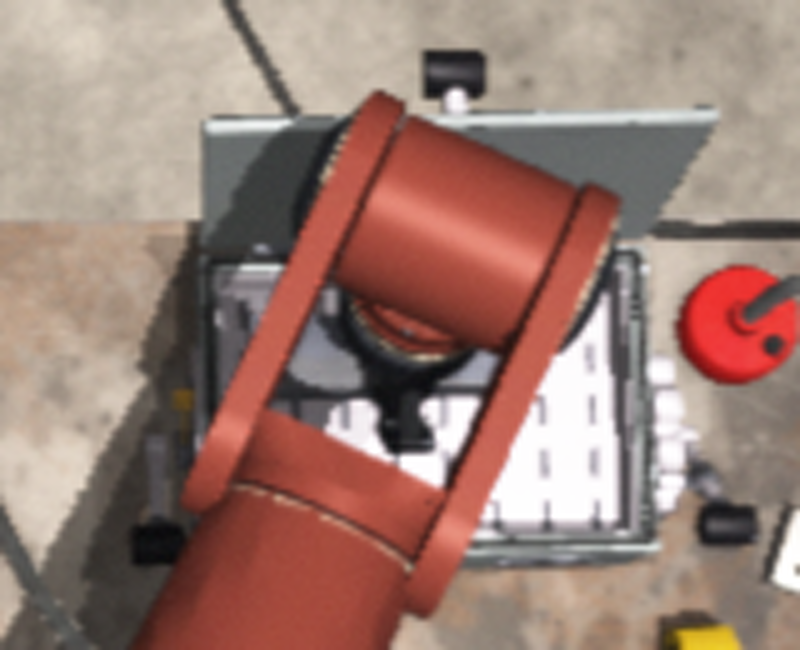

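Run:
```python
from h import *
t=W([0,.04,0])
print(manip.line_to([t[0],t[1],.1],.1,stop_force=15)); st()
print(manip.line_to([t[0],t[1],.083],.04,stop_force=6)); st()
manip.gripper_to(.75)
manip.line_to([t[0],t[1],.28],.2); st()
manip.reach([.5333,.1482,.2],down(-.22))
f=manip.grab_frame("top");g=manip.grab_frame("side")
crop(g,"s12.png",230,100,400,270,4);crop(f,"t12.png",215,130,405,240,4)
for n in("top","side"):
  for o in ("box_1_mid","lug_1_mid"):
        for m in manip.boxes_of(n,o): print(n,o,round(m["conf"],2),m["uv"])
```

```text
False
 t 33.0 [ 0.5275 -0.1683  0.1009] F [-0.3 -0.2 -4.9] gap 0.455 q [-0.44  0.    1.89 -0.    1.25 -0.46]
True
 t 33.4 [ 0.5271 -0.1682  0.0855] F [-0.2 -0.4  5. ] gap 0.46 q [-0.44  0.02  1.9   0.    1.22 -0.46]
 t 34.9 [ 0.5262 -0.1677  0.2782] F [ 0.   0.  -0.7] gap 0.753 q [-0.44 -0.14  1.72 -0.    1.57 -0.46]
top box_1_mid 0.5 [279.8, 214.1]
top lug_1_mid 0.75 [340.6, 173.6]
```

View pics/s12.png

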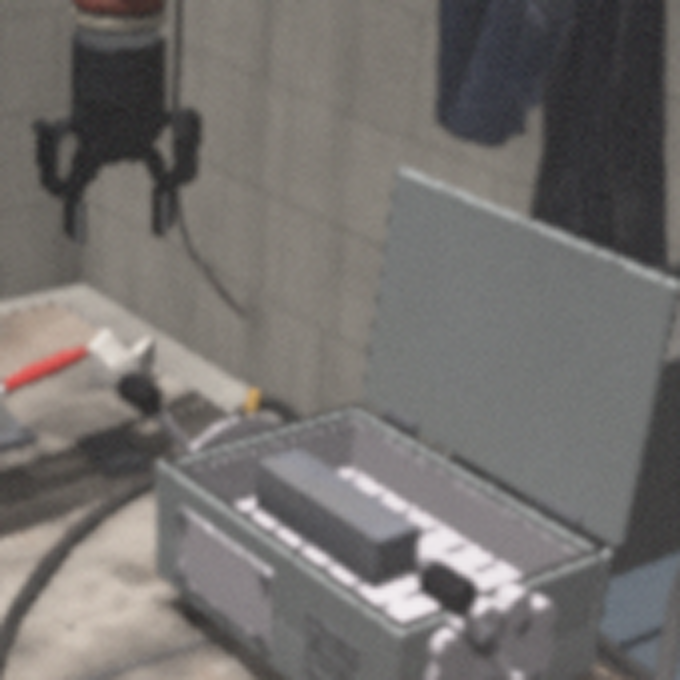

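View pics/t12.png

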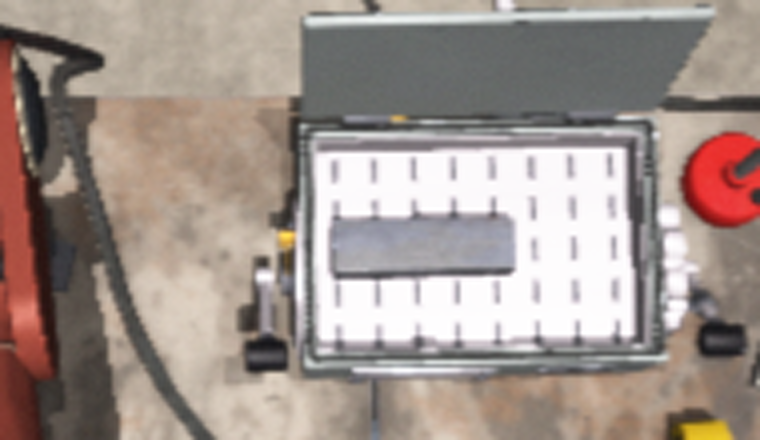

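Run:
```python
from h import *
pick(.5333,.1482,-.22,.002,.75)
g=manip.grab_frame("side"); crop(g,"s13.png",180,80,330,230,4.5)
```

```text
hit False
down t 38.6 [0.534  0.1483 0.0028] F [ 0.1 -0.8  0.9] gap 0.751 q [0.14 0.14 1.93 0.   1.07 0.36]
grip t 39.0 [0.5341 0.1483 0.003 ] F [ 0.2 -0.4  4.2] gap 0.445 q [ 0.14  0.14  1.93 -0.    1.07  0.36]
up t 41.0 [0.5329 0.1481 0.2788] F [-0.3  0.1 -2.1] gap 0.448 q [ 0.14 -0.14  1.72 -0.    1.56  0.36]
```

View pics/s13.png

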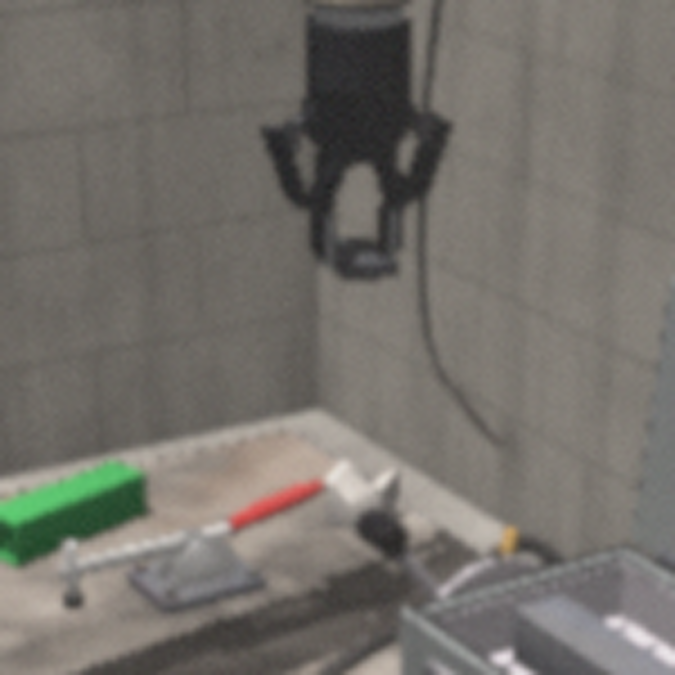

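Run:
```python
from h import *
t=W([0,-.078,0])
manip.reach([t[0],t[1],.26],down(YAW)); st()
print(manip.line_to([t[0],t[1],.1],.1,stop_force=15)); st()
print(manip.line_to([t[0],t[1],.074],.04,stop_force=5)); st()
manip.gripper_to(.7)
manip.line_to([t[0],t[1],.28],.2); st()
manip.reach([.5,.0,.42],down(YAW-np.pi/2)); st()
f=manip.grab_frame("top");g=manip.grab_frame("side")
crop(g,"s14.png",230,100,400,270,4);crop(f,"t14.png",215,130,405,240,4);cv2.imwrite("pics/t14f.png",f["pixels"][:,:,::-1])
```

```text
t 42.6 [ 0.529  -0.2852  0.2601] F [-0.1 -0.5 -1.8] gap 0.444 q [-0.62 -0.02  1.64  0.    1.52 -0.63]
False
 t 44.4 [ 0.5292 -0.2864  0.1009] F [ 0.1  0.9 -2. ] gap 0.446 q [-0.62  0.11  1.78 -0.    1.25 -0.63]
True
 t 44.9 [ 0.5285 -0.2859  0.078 ] F [ 0.2 -0.4  2.9] gap 0.441 q [-0.62  0.14  1.79  0.    1.21 -0.63]
 t 46.4 [ 0.528  -0.2857  0.2781] F [0.1 0.5 0.7] gap 0.703 q [-0.62 -0.03  1.61 -0.    1.56 -0.63]
 t 48.2 [ 5.000e-01 -3.000e-04  4.193e-01] F [-0.5  0.  -0.1] gap 0.698 q [-0.15 -0.29  1.62 -0.    1.81  1.41]
```

View pics/s14.png

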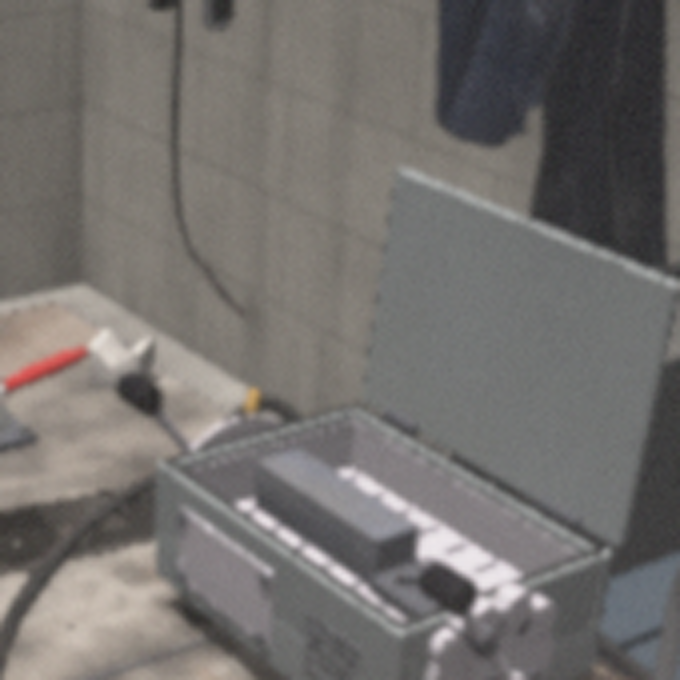

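View pics/t14f.png

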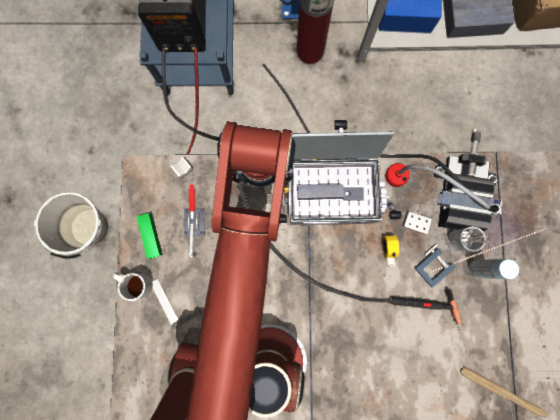

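View pics/t14.png

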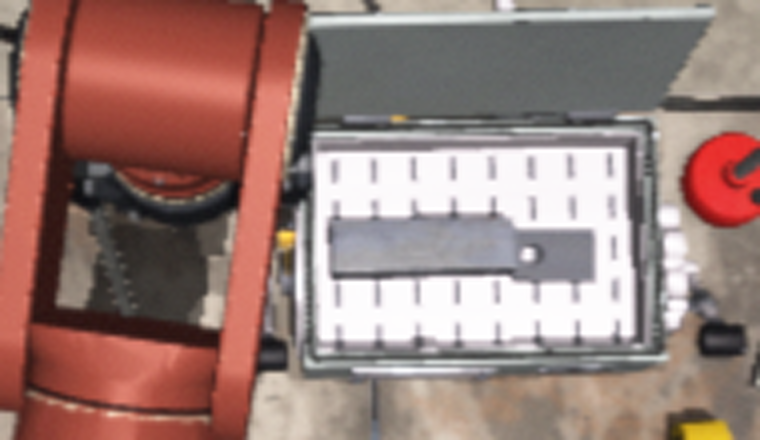

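Run:
```python
from h import *
g0=np.array([.6993,-.2031,.2717]); o=down(YAW-np.pi/2)
manip.reach(g0+[.004,0,.13],o); st()
print(manip.line_to(g0+[.001,0,.002],.12,stop_force=8)); st()
manip.gripper_to(0); st("grip")
for th in np.arange(1.7,.45,-.1):
    h=manip.line_to(lidk(th)+[0,0.0035,-.012],.1,stop_force=40); st(f"{th:.2f} {h}")
    if h: break
g=manip.grab_frame("side"); crop(g,"s15.png",230,120,390,260,4)
```

```text
t 49.4 [ 0.7031 -0.2023  0.4027] F [ 0.1  0.7 -0.4] gap 0.703 q [-0.38  0.26  1.1   0.    1.78  1.17]
False
 t 50.6 [ 0.7008 -0.2033  0.2752] F [ 0.8 -0.2 -0.2] gap 0.7 q [-0.38  0.27  1.29 -0.    1.57  1.17]
grip t 51.1 [ 0.7008 -0.2031  0.2753] F [1.1 1.8 5.1] gap 0.344 q [-0.38  0.27  1.29  0.    1.57  1.17]
1.70 False t 51.4 [ 0.6857 -0.2033  0.2807] F [ 2.   0.1 13.7] gap 0.342 q [-0.39  0.23  1.33  0.    1.56  1.16]
1.60 False t 51.7 [ 0.6685 -0.2035  0.2853] F [-0.7 -0.4 13.1] gap 0.34 q [-0.4   0.19  1.37 -0.    1.57  1.15]
1.50 False t 52.0 [ 0.6511 -0.2037  0.2882] F [-1.   0.  11.6] gap 0.332 q [-0.41  0.15  1.41 -0.    1.57  1.14]
1.40 False t 52.4 [ 0.6338 -0.2019  0.2886] F [0.6 2.7 1.4] gap 0.242 q [-0.42  0.12  1.45  0.    1.57  1.13]
1.30 False t 52.7 [ 0.615  -0.2034  0.2848] F [ 0.3 -0.5 -1. ] gap -0.002 q [-0.43  0.08  1.49 -0.    1.57  1.12]
1.20 False t 53.0 [ 0.5981 -0.2036  0.2837] F [-0.1 -0.5  0.4] gap 0.001 q [-0.45  0.04  1.54 -0.    1.56  1.11]
1.10 False t 53.3 [ 0.5813 -0.2038  0.2809] F [-0.3 -0.5  0.8] gap -0.002 q [-0.46  0.01  1.58 -0.    1.56  1.1 ]
1.00 False t 53.6 [ 0.5648 -0.204   0.2761] F [ 0.2  0.4 -0.1] gap 0.001 q [-0.47 -0.03  1.62 -0.    1.55  1.09]
0.90 False t 54.0 [ 0.5488 -0.2042  0.2696] F [0.5 0.1 0.9] gap -0.001 q [-0.48 -0.06  1.66 -0.    1.54  1.07]
0.80 False t 54.3 [ 0.5335 -0.2045  0.2614] F [ 0.1 -0.1 -0.4] gap -0.002 q [-0.5  -0.09  1.7  -0.    1.53  1.06]
0.70 False t 54.6 [ 0.5191 -0.2046  0.2517] F [ 0.4 -0.5  0.7] gap -0.002 q [-0.51 -0.12  1.75 -0.    1.51  1.05]
0.60 False t 55.0 [ 0.5058 -0.2048  0.2407] F [0.5 0.1 0. ] gap -0.002 q [-0.52 -0.14  1.79 -0.    1.5   1.03]
0.50 False t 55.3 [ 0.4936 -0.205   0.2285] F [ 0.3 -0.7  0.1] gap -0.001 q [-0.53 -0.16  1.82 -0.    1.48  1.02]
```

View pics/s15.png

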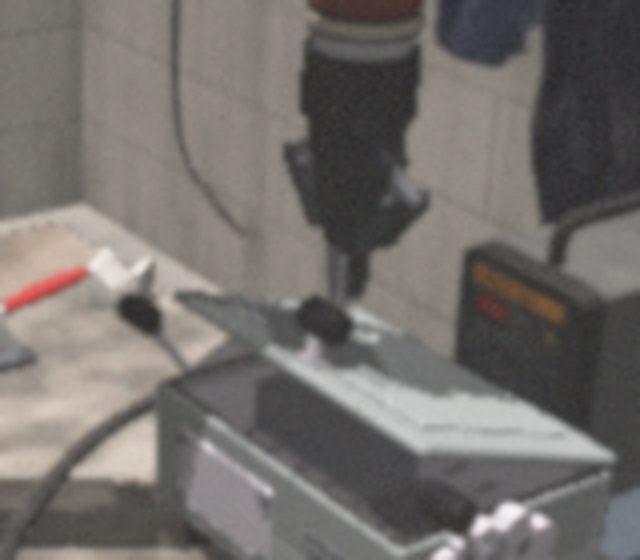

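Run:
```python
from h import *
g=manip.grab_frame("side")
for th in np.arange(.2,.6,.05): print(th.round(2),proj(g,lidk(th)+[0,.0035,0]).round(1))
o=manip.observe()["position"]
manip.line_to(o+[0.01,0,.06],.15); st()
g=manip.grab_frame("side"); crop(g,"s16.png",230,120,390,260,4)
print(manip.boxes_of("side","lid_knob"))
```

```text
0.2 [[306.7 207.1]]
0.25 [[308.  204.1]]
0.3 [[309.4 201.2]]
0.35 [[311.  198.3]]
0.4 [[312.6 195.4]]
0.45 [[314.3 192.6]]
0.5 [[316.1 189.9]]
0.55 [[318.  187.3]]
 t 55.9 [ 0.504  -0.205   0.2888] F [-0.4 -0.4 -0.3] gap -0.0 q [-0.52 -0.17  1.73 -0.    1.58  1.03]
[{'uv': [329.3, 214.5], 'conf': 0.9}]
```

View pics/s16.png

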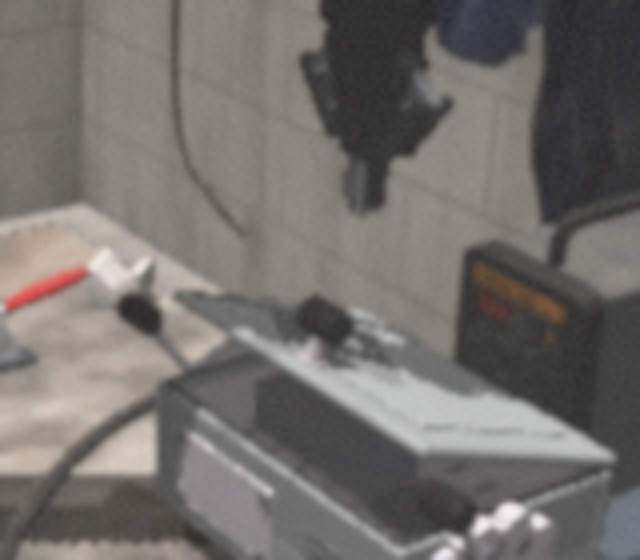

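Run:
```python
from h import *
up=np.array([0,.003,.014])
manip.line_to(lidk(.32)+up+[0,0,.03],.15); st()
for th in (.3,.2,.1,.0,-.03):
    h=manip.line_to(lidk(th)+up,.06,stop_force=25); st(f"{th:.2f} {h}")
    if h: break
o=manip.observe()["position"]; manip.line_to(o+[0,0,.06],.15)
g=manip.grab_frame("side"); crop(g,"s17.png",230,120,390,260,4)
print(proj(g,lidk(0)+[0,.0035,0]))
```

```text
t 56.5 [ 0.4748 -0.2057  0.259 ] F [0.5 0.1 0.2] gap 0.001 q [-0.55 -0.22  1.83  0.    1.54  1.  ]
0.30 False t 57.2 [ 0.4735 -0.2059  0.2267] F [ 0.1 -0.4 -0.3] gap 0.004 q [-0.55 -0.21  1.87  0.    1.48  1.  ]
0.20 False t 57.6 [ 0.465  -0.2058  0.2109] F [-0.4  0.5 -1. ] gap 0.001 q [-0.56 -0.22  1.9   0.    1.46  0.99]
0.10 False t 58.0 [ 0.4585 -0.2058  0.1948] F [-0.   0.7 -0.4] gap -0.0 q [-0.57 -0.22  1.93  0.    1.43  0.99]
0.00 False t 58.5 [ 0.4537 -0.2059  0.1783] F [0.3 0.8 0.4] gap -0.001 q [-0.58 -0.22  1.96  0.    1.4   0.98]
-0.03 False t 58.7 [ 0.4539 -0.2062  0.1777] F [-4.5  4.6 16. ] gap -0.001 q [-0.58 -0.22  1.96  0.    1.4   0.98]
[[302.75095362 219.037275  ]]
```

View pics/s17.png

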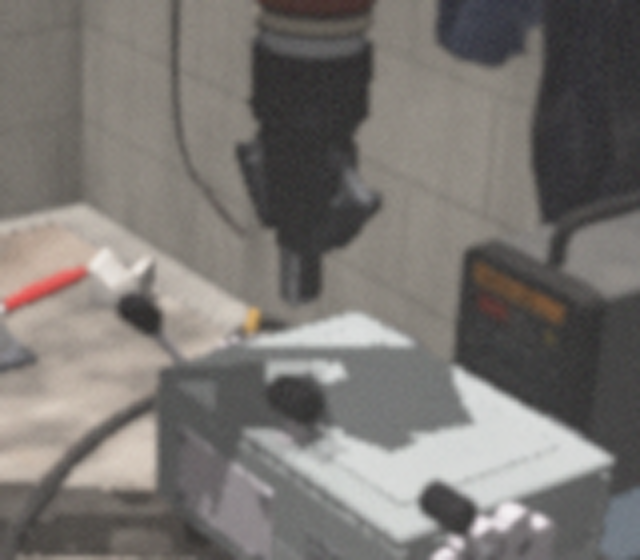

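Run:
```python
from h import *
f=manip.grab_frame("top");g=manip.grab_frame("side")
r=unproj(f,[398,175],.03); print("red",r)
for z in (.03,.1,.15,.2,.25): print(z,proj(g,[r[0,0],r[0,1],z]))
print([lev(a,-.168,.115,.6) for a in(0,.6)])
crop(f,"t18.png",360,140,520,260,5);crop(g,"s18.png",310,210,470,330,5)
```

```text
red [[ 0.59258117 -0.42382166  0.03      ]]
0.03 [[392.64607378 285.37484019]]
0.1 [[396.550858   262.89691472]]
0.15 [[399.45336696 246.03628592]]
0.2 [[402.45387693 228.46679357]]
0.25 [[405.55536826 210.15339882]]
[array([ 0.44506552, -0.37732   ,  0.1699136 ]), array([ 0.50999219, -0.3763522 ,  0.19      ])]
```

View pics/t18.png

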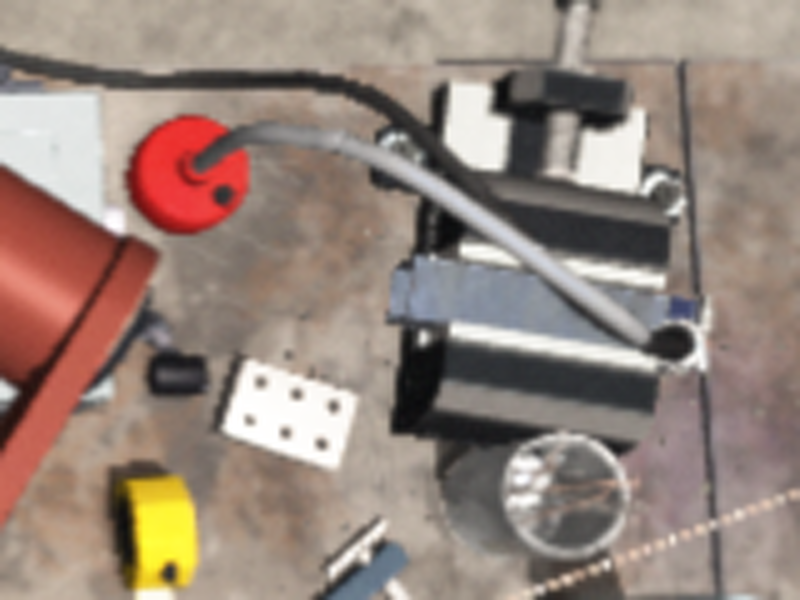

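View pics/s18.png

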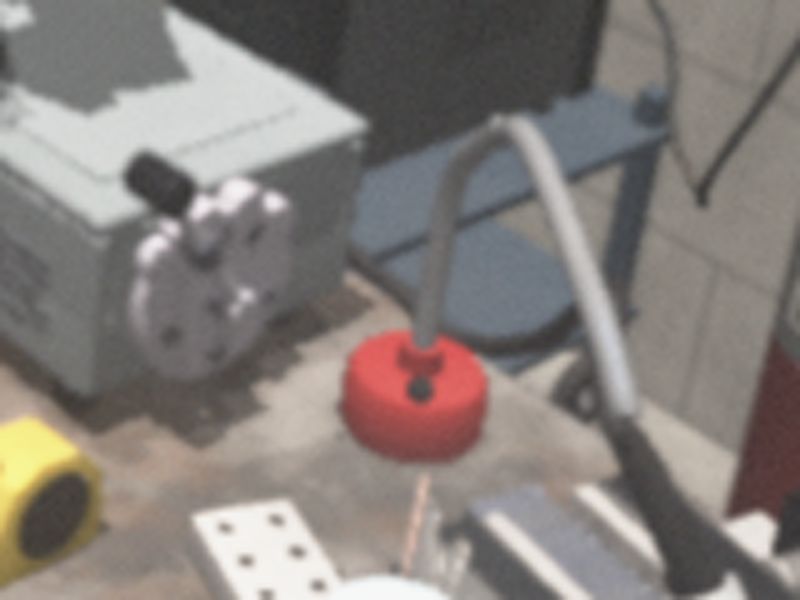

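Run:
```python
from h import *
d=lambda a: lev(a,-.168,.115,.6)+[0,0,-.011]
manip.gripper_to(.65)
manip.reach(d(0)+[0,0,.09],down(YAW)); st()
print(manip.line_to(d(0),.1,stop_force=8)); st()
manip.gripper_to(.34); st()
g=manip.grab_frame("side"); crop(g,"s19.png",270,150,430,270,5)
```

```text
t 61.6 [ 0.4452 -0.3771  0.2489] F [-0.4  0.4  0.3] gap 0.651 q [-0.83 -0.06  1.69  0.    1.51 -0.85]
False
 t 62.7 [ 0.4455 -0.3778  0.1599] F [-0.2 -0.   0.9] gap 0.652 q [-0.83  0.01  1.78 -0.    1.35 -0.85]
 t 63.0 [ 0.4452 -0.3774  0.1592] F [ 0.1 -0.2  0.1] gap 0.336 q [-0.83  0.01  1.78  0.    1.35 -0.85]
```

View pics/s19.png

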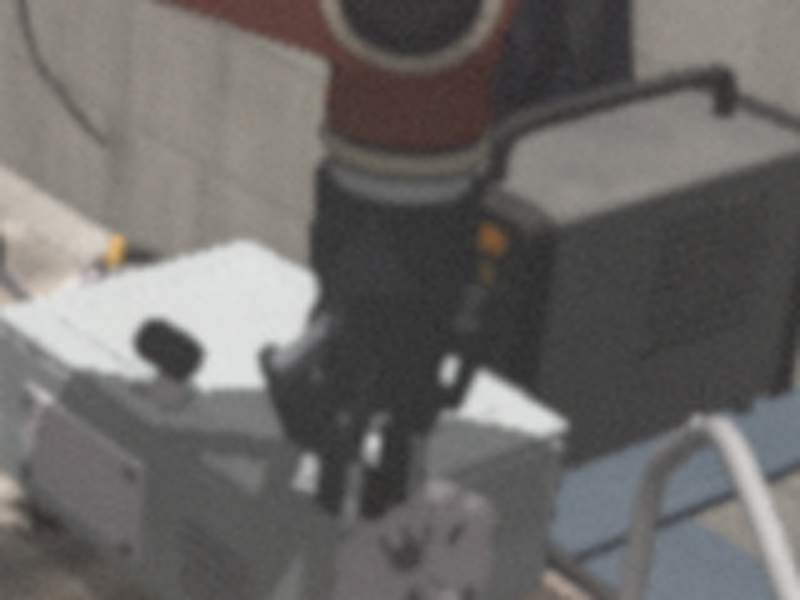

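Run:
```python
from h import *
d=lambda a: lev(a,-.168,.115,.6)+[0,0,-.011]
for a in (.1,.2,.3,.4,.5,.6):
    h=manip.line_to(d(a),.06,stop_force=25); st(f"{a} {h}")
    if h: break
manip.gripper_to(.65)
manip.line_to(d(.6)+[0,0,.09],.15); st()
manip.reach([.5,-.1,.3],down(YAW))
f=manip.grab_frame("top");g=manip.grab_frame("side")
crop(g,"s20.png",250,150,410,270,5);crop(f,"t20.png",260,130,420,250,5)
for a in(0,.6): print(proj(f,lev(a,-.165,.115,.6)),proj(g,lev(a,-.165,.115,.6)))
for n in("top","side"): print(manip.boxes_of(n,"drive_knob"))
```

```text
0.1 False t 63.4 [ 0.4547 -0.377   0.1652] F [-3.6  1.5  2.6] gap 0.342 q [-0.82  0.02  1.76 -0.    1.36 -0.83]
0.2 False t 63.8 [ 0.466  -0.3774  0.1705] F [-0.9  0.  -0.4] gap 0.339 q [-0.81  0.04  1.73  0.    1.37 -0.82]
0.3 False t 64.1 [ 0.4767 -0.3769  0.1738] F [ 0.3 -0.2  0.2] gap 0.339 q [-0.79  0.05  1.71  0.    1.38 -0.81]
0.4 False t 64.5 [ 0.4879 -0.3766  0.1767] F [ 0.7  0.3 -0. ] gap 0.343 q [-0.78  0.07  1.69  0.    1.38 -0.79]
0.5 False t 64.8 [ 0.4991 -0.3765  0.1784] F [ 0.   0.5 -0.1] gap 0.338 q [-0.77  0.09  1.66  0.    1.39 -0.78]
0.6 False t 65.2 [ 0.5104 -0.3763  0.1789] F [ 0.3 -0.   0.7] gap 0.341 q [-0.75  0.11  1.64  0.    1.39 -0.77]
 t 66.3 [ 0.5096 -0.3761  0.2679] F [ 0.6 -0.4  0.1] gap 0.649 q [-0.75  0.05  1.55 -0.    1.54 -0.77]
[[395.37070386 215.28178074]] [[342.10523377 246.67646839]]
[[395.90350222 192.03944384]] [[362.8221788  232.07256496]]
[{'uv': [392.9, 194.4], 'conf': 0.68}]
[{'uv': [357.3, 244.4], 'conf': 0.71}, {'uv': [324.0, 239.8], 'conf': 0.22}]
```

View pics/s20.png

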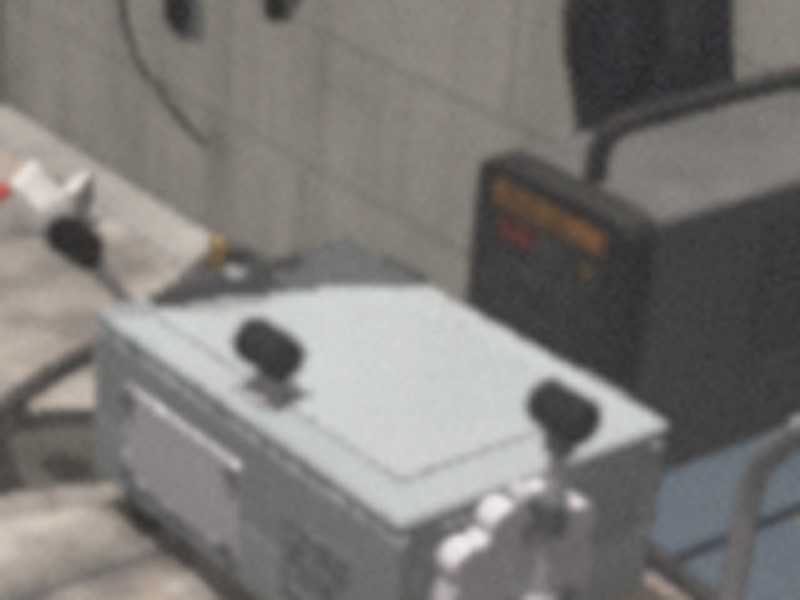

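View pics/t20.png

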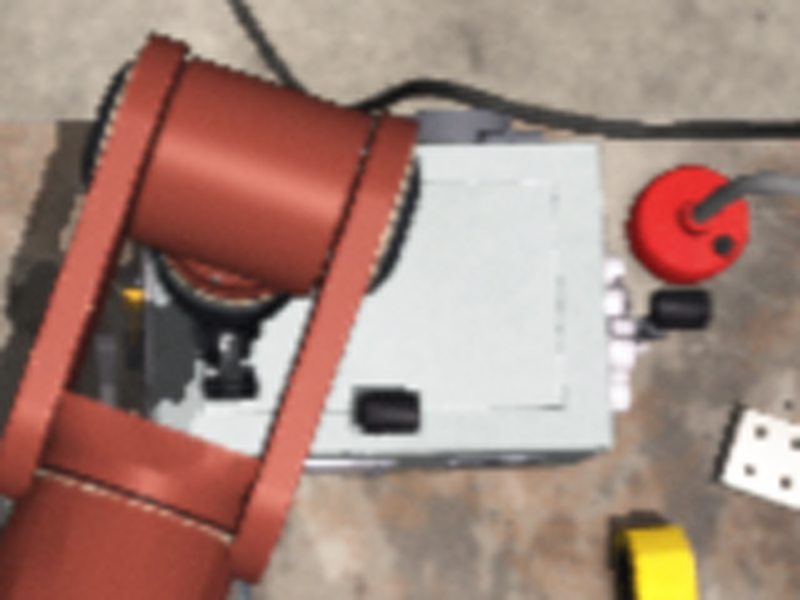

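Run:
```python
from h import *
d=lambda a: lev(a,.168,.115,.65)+[0,0,-.011]
# refine flag
f=manip.grab_frame("top");g=manip.grab_frame("side")
def flag(im,x0,y0,x1,y1):
    h=cv2.cvtColor(im[y0:y1,x0:x1],cv2.COLOR_BGR2HSV).astype(int)
    m=(h[...,0]>12)&(h[...,0]<32)&(h[...,1]>140)&(h[...,2]>90)
    ys,xs=np.nonzero(m); w=h[...,1][m]*1.
    return (np.average(xs,weights=w)+x0,np.average(ys,weights=w)+y0,m.sum(),xs.min()+x0,xs.max()+x0,ys.min()+y0,ys.max()+y0) if m.any() else None
for n,w in(("top0",(278,178,292,200)),("t8f",(278,178,292,200)),("side0",(286,190,302,212))):
    print(n,flag(cv2.imread(f"pics/{n}.png"),*w))
print("side now",flag(np.ascontiguousarray(g["pixels"][:,:,::-1]),286,190,302,212))
for r in(.065,.07,.075,.08):
  print(r,[(a,proj(f,lev(a,.147,r,.65)).round(1)[0],proj(g,lev(a,.147,r,.65)).round(1)[0]) for a in(.8,.9,1.0)])
im=cv2.imread("pics/side0.png")[185:225,280:310]; cv2.imwrite("pics/z1.png",cv2.resize(im,None,fx=18,fy=14,interpolation=cv2.INTER_CUBIC))
im=cv2.imread("pics/t8f.png")[170:210,270:310]; cv2.imwrite("pics/z2.png",cv2.resize(im,None,fx=14,fy=14,interpolation=cv2.INTER_CUBIC))
```

```text
top0 (np.float64(286.0263947210558), np.float64(189.1877624475105), np.int64(10), np.int64(285), np.int64(287), np.int64(188), np.int64(191))
t8f (np.float64(286.0263157894737), np.float64(189.19522643818848), np.int64(10), np.int64(285), np.int64(287), np.int64(188), np.int64(191))
side0 None
side now None
0.065 [(0.8, array([287.1, 193.9]), array([290. , 202.3])), (0.9, array([287. , 191.8]), array([291.7, 202.2])), (1.0, array([287. , 189.9]), array([293.3, 202.3]))]
0.07 [(0.8, array([287.1, 193.3]), array([290.2, 200.7])), (0.9, array([287. , 191.2]), array([292.1, 200.6])), (1.0, array([287. , 189.1]), array([293.8, 200.7]))]
0.075 [(0.8, array([287.1, 192.8]), array([290.5, 199.2])), (0.9, array([287. , 190.5]), array([292.5, 199.1])), (1.0, array([287. , 188.2]), array([294.3, 199.2]))]
0.08 [(0.8, array([287.1, 192.3]), array([290.8, 197.6])), (0.9, array([287. , 189.8]), array([292.9, 197.5])), (1.0, array([287. , 187.4]), array([294.9, 197.7]))]
```

View pics/z1.png

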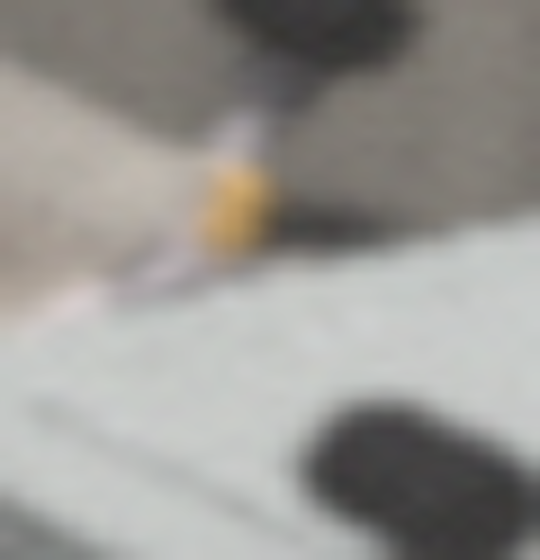

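View pics/z2.png

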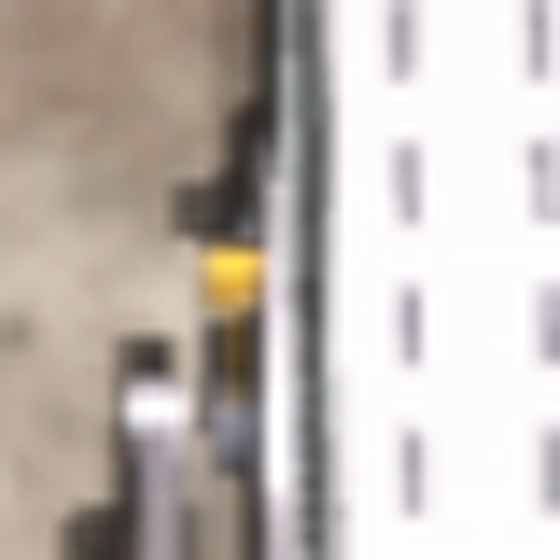

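Run:
```python
import h
from h import *
h.OFF+=.0017
d=lambda a: lev(a,.168,.115,.65)+[0,0,-.011]
manip.gripper_to(.65)
manip.reach(d(0)+[0,0,.09],down(YAW)); st()
print(manip.line_to(d(0),.1,stop_force=8)); st()
manip.gripper_to(.33); st()
for a in list(np.arange(.1,.91,.1))+[.93]:
    hh=manip.line_to(d(a),.07,stop_force=25); 
    if hh: st(f"{a} {hh}"); break
st()
manip.gripper_to(.2); o=st("closed")
manip.line_to(d(.925),.05); st()
manip.gripper_to(.33); manip.gripper_to(.65)
manip.line_to(d(.925)+[0,0,.1],.15)
manip.reach([.45,-.25,.35],down(YAW)); st()
f=manip.grab_frame("top");g=manip.grab_frame("side")
cv2.imwrite("pics/t21f.png",f["pixels"][:,:,::-1]);cv2.imwrite("pics/s21f.png",g["pixels"][:,:,::-1])
im=cv2.imread("pics/s21f.png")[175:225,270:320]; cv2.imwrite("pics/z3.png",cv2.resize(im,None,fx=12,fy=12,interpolation=cv2.INTER_CUBIC))
im=cv2.imread("pics/t21f.png")[170:220,265:315]; cv2.imwrite("pics/z4.png",cv2.resize(im,None,fx=12,fy=12,interpolation=cv2.INTER_CUBIC))
for n in("top","side"): print(manip.boxes_of(n,"air_knob"))
```

```text
t 68.4 [ 0.4369 -0.0411  0.2455] F [ 0.3  0.1 -0.3] gap 0.651 q [-0.26 -0.43  2.01 -0.    1.56 -0.28]
False
 t 69.4 [ 0.4377 -0.0416  0.1564] F [-0.7  0.1  0.2] gap 0.65 q [-0.26 -0.36  2.11  0.    1.39 -0.28]
 t 69.8 [ 0.4372 -0.0414  0.1558] F [ 1.  -0.5 -0.3] gap 0.329 q [-0.26 -0.36  2.11 -0.    1.39 -0.28]
 t 72.9 [ 0.5386 -0.0399  0.1745] F [-0.3 -0.7 -0.6] gap 0.327 q [-0.21 -0.11  1.87  0.    1.38 -0.23]
closed t 73.1 [ 0.5384 -0.0399  0.1747] F [-1.2 -0.3  0.7] gap 0.256 q [-0.21 -0.11  1.87  0.    1.38 -0.23]
 t 73.3 [ 0.5382 -0.0399  0.1747] F [ 1.7  0.5 -1. ] gap 0.259 q [-0.21 -0.11  1.87  0.    1.38 -0.23]
 t 75.7 [ 0.4501 -0.2492  0.3488] F [ 0.  -0.6  0.2] gap 0.65 q [-0.65 -0.25  1.71  0.    1.69 -0.67]
[{'uv': [283.2, 183.4], 'conf': 0.43}]
[{'uv': [294.4, 187.6], 'conf': 0.59}, {'uv': [322.8, 242.9], 'conf': 0.38}]
```

View pics/z3.png

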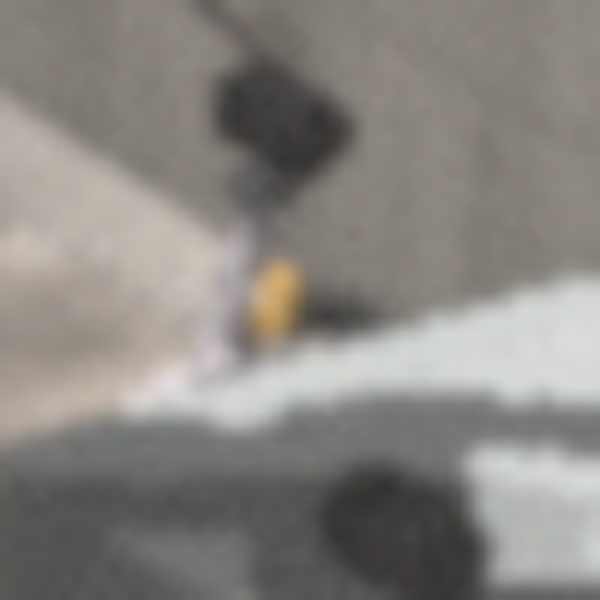

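View pics/z4.png

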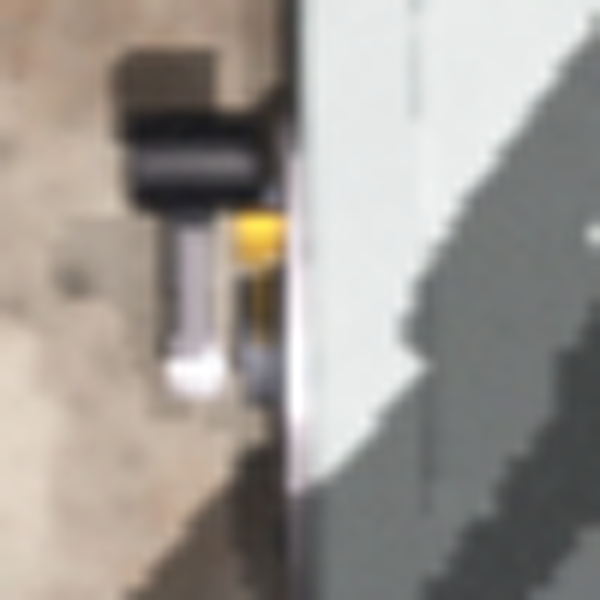

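Run:
```python
import h
from h import *
from scipy.optimize import least_squares
f=manip.grab_frame("top");g=manip.grab_frame("side")
ok=np.array([281.2,183.3,293.1,184.4]); of=np.array([286.1,189.3,292.8,199.5]); o0=np.array([281.6,218.4,265,198])
def pr(a,y,r,off,dz,dy): 
    h.OFF=off; w=lev(a,y,r,.65)+[0,dy,dz]; return np.r_[proj(f,w)[0],proj(g,w)[0]]
for rf in(.070,.0725,.075,.08):
    res=lambda q: np.r_[pr(q[0],.165,.115,q[2],q[3],q[4])-ok, pr(q[1],.147,rf,q[2],q[3],q[4])-of, pr(0,.165,.115,q[2],q[3],q[4])-o0, (q[2]+.0183)/.003,q[3]/.003,q[4]/.003]
    s=least_squares(res,[.92,.92,OFF,0,0]); print(rf,s.x.round(4),s.cost.round(2),res(s.x)[:12].round(1))
```

```text
0.07 [ 9.236e-01  9.371e-01 -1.790e-02  3.000e-04  6.000e-04] 1.11 [-0.6  0.1  0.1 -0.2  0.7  0.3  0.4  0.8 -0.2  0.2  0.1 -0.5]
0.0725 [ 9.246e-01  9.247e-01 -1.790e-02 -3.000e-04  6.000e-04] 0.69 [-0.5  0.1  0.1 -0.   0.7  0.3  0.4  0.2 -0.2  0.2  0.1 -0.3]
0.075 [ 9.254e-01  9.125e-01 -1.800e-02 -8.000e-04  5.000e-04] 0.73 [-0.5  0.1  0.1  0.2  0.7  0.3  0.3 -0.4 -0.2  0.2  0.1 -0.1]
0.08 [ 9.266e-01  8.891e-01 -1.800e-02 -2.000e-03  4.000e-04] 2.22 [-0.5  0.2  0.2  0.5  0.8  0.2  0.3 -1.6 -0.2  0.3  0.1  0.2]
```

View pics/t21f.png

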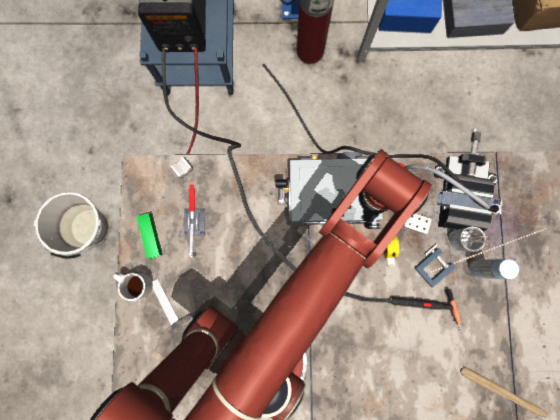

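View pics/s21f.png

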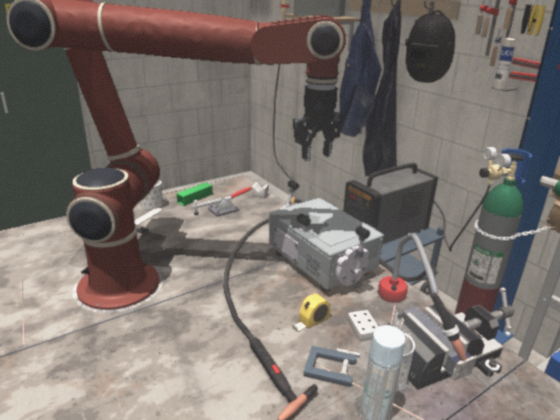

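The last pictures show the lid shut, the drive lever upright at (362,232), and the air lever level with the flag at (293,199). The V-block, tape measure and setting block are where they started, and the arm is clear. I'm handing in now.

Run:
```python
from h import *
st(); print(manip.sign_off())
```

```text
t 76.0 [ 0.4504 -0.2492  0.3496] F [ 0.6  0.4 -0.2] gap 0.649 q [-0.65 -0.25  1.7   0.    1.69 -0.67]
the job is handed in; nothing more can be done
None
```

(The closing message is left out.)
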